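# Fetch the sauce cup from behind the condiments

### The arm

A 6-joint arm with a two-finger parallel gripper is mounted at the origin on a cart in front of the work surface, level with it; the furniture and walls round the work are solid. World frame = base frame: x ahead of the robot, y to its left, z up, the work surface at z = 0. Lengths are in m, angles in rad, forces in N, time in s.
With the tool pointing down it reaches from about 0.375 to 0.975 m from the base axis. Payload 3.8 kg.
Tool frame: the origin (TCP) lies midway between the tips of the shut fingers; the grasp point (between the pads) lies 19 mm behind it; z points along the fingers, y is the line along which they close (so a half turn about z gives the same grasp; the last joint's range is limited). The gripper opens to 85 mm and grips with 20 to 120 N. Pads are 22 mm wide; open, the fingers measure 114 mm over their backs; the gripper's body (76 mm by 85 mm) begins 54 mm behind the grasp point. The pads swing forward as they close: fully open they stand 13 mm farther back than shut.
Start: joints at [1.309, 0.264, 1.604, -0, 1.274, -0.037], TCP at [0.15, 0.658, 0.231] pointing down, gripper open.
Joint ranges: [-2.63, 2.63], [-0.94, 2.18], [0.31, 2.57], [-1.31, 4.45], [0, 2.66], [-2.55, 2.55]. Speed limits (rad/s): [2.57, 2.57, 3.14, 3.14, 3.14, 3.14].

### API

Orientations are given as a rotation vector (axis times angle).
In Python, from workcell import status, read_camera, workorder, masks_of gives the robot as it stands.
- The arm moves only by the tool drive_tool, never from a script. Its argument "rows" is a list of rows, each a list of 7 numbers: the turn, a rotation vector about the tool's x, y, z in degrees, then the shift along the tool's x, y, z in m, then the opening, from 0 (shut) to 1 (fully open). In form: [[ax, ay, az, tx, ty, tz, claw], ...]. A call has 1 to 8 rows; each row shifts and turns the commanded pose from where the row before left it, along the tool's axes as they then stand; what a row does not reach is not made up. A row lasts 1/12 s, in which the tool goes at most 41.7 mm and 7.16 degrees, less where a joint would pass 70% of its speed; a pose out of reach is approached as far as the arm can. A call is refused whole if a number of a shift passes 0.0417 or a number of a turn 7.16, either way. A call with a gripper value outside its range is refused whole. The fingers move at their own pace and stop on an object; "force" is the grip in N (left out, the last holds). Time passes only in rows, so rows that do not move let the fingers close. It gives the time, the measured TCP pose, the force, the opening and the grip force at its end, in the units of the state.
- status.read_state(): the state, without advancing time (a new reading comes with each control period).
- read_camera(name): name is "scene" or "top"; returns a dict with "color" (420x560x3 uint8, red, green, blue), "intrinsics" (3x3 intrinsics, pixels), "D" ([k1, k2, p1, p2, k3] as OpenCV has them; the pictures are not rectified), "world_from_camera" (4x4, takes a point from camera to world coordinates). Camera axes: x right, y up, looking along -z (the intrinsics and any distortion apply to the point x, -y, -z); pixel columns grow to the right and rows downward; lengths in m; the calibration is good to about 2 mm. A picture is of the moment at which its call begins. There is no depth.
- workorder.finish_job(): hands the job in; it is judged then, once.
Trained networks look in a picture, given as the dict that the camera call returned (one of the last four; its "shot" number tells which), for a name from the list of things; names that differ only in an ending like _2 or _b are one class to them, and where a whole thing is asked for, a point or a joint stands for the part that bears it (a point fixed in the world has none). Each returns a list of dicts, best first, with "score" (0 to 1); they miss things now and then, are a little off and sometimes report something else, mostly with a low value. They report only what shows in the picture. A call takes as long as a camera call. They do not tell look-alikes from the thing itself.
- masks_of(picture, name): "mask" (420x560 bool, what is visible of it) and "bbox" ([left, top, right, bottom] in pixels, round what is visible of it).
The state is a dict: "time": time; "q": joint angles; "joint_vel": joint speeds; "joint_torque": joint torques, N m; "tool_pos": TCP position; "tcp_rot": TCP orientation; "wrist_force": force on the tool from outside, world axes, zero at the start; "torque": the same for the moment, N m; "width": opening from 0.0 (shut) to 1.0 (fully open); "grip_force": force on a finger pad.
Only numpy, scipy, OpenCV 4.12 (cv2) and the standard library are available. Lean on these libraries where they do the work, as an engineer would, in place of code of your own. Each camera call takes 0.05 s, during which the arm holds its last target. There are 200 camera calls.

### The job

The grey sauce cup stands hemmed in behind three condiments on the round wooden stand: first move all three (the herb jar, the salt shaker and the red bottle) over to stand together in the shallow blue pan, and only then put the cup in the middle of the round plate of the portion scale. With the cup left there, put each condiment back upright exactly where it stood on the stand at the start. Keep everything upright while you carry it and leave the other things on the table alone.

Things in the scene. Friction and masses are not known exactly. Their poses are not given: they have to be found in the camera images.
- stand: fixed round wooden stand, 190 mm across, top 12 mm above the table. Origin: centre of its underside; z up; +x points to the low wire rail at its back edge (86 mm out, top 53 mm above the table). The cup stands at the centre, the condiments (which is where varies) 64 mm from it at 105, 180 and 255 degrees counter-clockwise from +x, to about 3 mm; pale discs mark the seats
- sauce_cup: small grey round open sauce cup, 66 mm across the rim, 50 mm across the foot, 36 mm high, 30 g, walls tapered, rigid. Origin: centre of its underside; z up
- herb_jar: round clear jar with a green label and a dark lid, 44 mm across, 105 mm high, about 110 g. Origin: centre of its underside; z up. Can be gripped at 72 mm above its underside
- salt_shaker: round clear shaker with a grey cap, 44 mm across up to 66 mm, above it the cap, 34 mm across; 90 mm high, about 100 g. Origin: centre of its underside; z up. Can be gripped at 60 mm above its underside
- red_bottle: round red sauce jar with a white cap, 40 mm across, 95 mm high, about 120 g; straight up to 62 mm. Origin: centre of its underside; z up. Can be gripped at 62 mm above its underside
- pan: fixed shallow round blue pan, the side area: 170 mm across the rim, 9 mm high, flat inner floor 150 mm across and 4 mm above the table. Origin: centre of its underside; z up. Three condiments fit in a triangle, each 45 mm from the centre
- scale_plate (a point): centre of the top of the round steel plate (92 mm across) of the black portion scale; fixed, does not give; this point is 29 mm above the table. Scale body 135 x 116 x 22 mm; x points away from its small display, z up
- tape_roll: bystander, to be left alone: roll of beige tape lying flat, 104 mm across, 25 mm high. Origin: centre of its underside
- kitchen_timer: bystander, to be left alone: white round timer with a red bar grip, 66 mm across, 42 mm high. Origin: centre of its underside
- tuna_tin: bystander, to be left alone: round food tin, 86 mm across, 40 mm high. Origin: centre of its underside
Things that resemble listed ones, but are neither listed nor needed, are in the scene too. What is shaped like the sauce_cup but turquoise is not meant.

How it is judged:
On the way, in this order (a step that is already met when the one before it is completed fails the run):
1. all three condiments stand upright in the blue pan, at rest (horizontal distance between each of herb_jar, salt_shaker, red_bottle and pan below 0.066 m and height (world z) of each of herb_jar, salt_shaker, red_bottle below 0.012 m and angle between each of herb_jar, salt_shaker, red_bottle's own z axis and vertical below 0.17 rad and linear speed of each of herb_jar, salt_shaker, red_bottle below 0.03 m/s), for 0.2 s.
2. the sauce cup stands on the scale's plate while all three condiments still stand in the pan (all of step 1 and horizontal distance between sauce_cup and scale_plate below 0.015 m and z of sauce_cup in the frame of scale_plate below 0.006 m and angle between sauce_cup's own z axis and vertical below 0.17 rad and linear speed of sauce_cup below 0.03 m/s), for 0.2 s.
3. all three condiments stand again where they stood at the start, the cup still on the scale (distance of each of herb_jar, salt_shaker, red_bottle from where it was at the start of the episode below 0.015 m and angle between each of herb_jar, salt_shaker, red_bottle, sauce_cup's own z axis and vertical below 0.17 rad and linear speed of each of herb_jar, salt_shaker, red_bottle, sauce_cup below 0.03 m/s and horizontal distance between sauce_cup and scale_plate below 0.015 m and z of sauce_cup in the frame of scale_plate below 0.006 m), for 0.2 s.
At the end, for the whole second after the job is handed in: The cup stands upright at rest on the scale's plate, its centre within 15 mm of the plate's centre, and each of the three condiments stands upright at rest within 15 mm of its own starting place on the stand (all of step 3); the robot touches nothing.
It fails at once if the cup or a condiment is tipped over by more than about 35 degrees (angle between any of herb_jar, salt_shaker, red_bottle, sauce_cup's own z axis and vertical above 0.6 rad).
It fails at once if the tape roll, the kitchen timer or the tin is pushed more than 30 mm (distance of any of tape_roll, kitchen_timer, tuna_tin from where it was at the start of the episode above 0.03 m).
It also fails if it takes over 134 s, if anything falls off the work surface, if the arm or the gripper's body presses on something with over 40 N, if the wrist force passes 120 N, or if a joint passes its speed limit or range.

## Working session

There is one attempt and no reset: what is moved stays moved. The work goes in short steps, Python scripts to look and compute and a tool call to move; the robot and the scene stay as the last step left them, time stands still between calls to the robot, and variables do not carry over. Pictures are saved under pics/ and viewed, at most 14 in all, crops included, and the job is handed in when it is done.

Besides the shell and the picture viewer there is one more tool, called after "Call:" as name([rows], argument=value, ...), one row to a line, values as JSON. drive_tool: Moves the arm, as the interface text tells. Its arguments: {"type":"object","properties":{"rows":{"type":"array"},"force":{"type":"number"}},"required":["rows"]}

```bash
mkdir -p pics; cat > h.py <<'E'
import numpy as np, cv2
from workcell import status, read_camera, workorder, masks_of
def ray(p,uv):
    K=np.array(p["intrinsics"],float);D=np.array(p["D"],float);T=np.array(p["world_from_camera"])
    n=cv2.undistortPoints(np.array(uv,float).reshape(-1,1,2),K,D).reshape(-1,2)
    d=np.c_[n[:,0],-n[:,1],-np.ones(len(n))]@T[:3,:3].T
    return T[:3,3],d
def at_z(p,uv,z):
    o,d=ray(p,uv); return o+d*((z-o[2])/d[:,2])[:,None]
def proj(p,X):
    K=np.array(p["intrinsics"],float);D=np.array(p["D"],float);T=np.array(p["world_from_camera"])
    c=(np.atleast_2d(X)-T[:3,3])@T[:3,:3]; c=c*[1,-1,-1]
    return cv2.projectPoints(c.reshape(-1,1,3),np.zeros(3),np.zeros(3),K,D)[0].reshape(-1,2)
def save(p,name): cv2.imwrite(name,cv2.cvtColor(p["color"],cv2.COLOR_RGB2BGR))
E
python3 - <<'E'
from h import *
print(status.read_state())
np.set_printoptions(precision=3,suppress=True)
for c in("scene","top"):
    p=read_camera(c);save(p,f"pics/{c}0.png");print(c,p["world_from_camera"],p["intrinsics"])
    for n in["stand","sauce_cup","herb_jar","salt_shaker","red_bottle","pan","scale_plate","tape_roll","kitchen_timer","tuna_tin"]:
        for m in masks_of(p,n):
            ys,xs=np.nonzero(m["mask"]);print(n,round(m["score"],2),m["bbox"],xs.mean().round(1),ys.mean().round(1),at_z(p,[[xs.mean(),ys.mean()]],0.02)[0])
E
```

```text
{'time': 0.0, 'q': array([ 1.30913563e+00,  2.64783715e-01,  1.60538687e+00, -2.40427172e-05,
        1.27370782e+00, -3.69240121e-02]), 'joint_vel': array([ 9.83621492e-05, -1.49590500e-04, -1.69963519e-03,  1.79388438e-03,
        5.89011247e-04,  4.19232013e-05]), 'joint_torque': array([-2.75046232e-04, -5.15113771e+01, -3.67312860e+01, -1.11157979e-04,
        1.31321023e-02, -6.50910067e-06]), 'tool_pos': array([0.15025706, 0.65730336, 0.22993449]), 'tcp_rot': array([-0.35222631, -3.12146362,  0.00355552]), 'wrist_force': array([-0.00961147, -0.08470756,  0.41216837]), 'torque': array([ 0.00190698,  0.02731108, -0.05014677]), 'grip_force': 0.0, 'width': 0.9998135222736958}
scene [[ 0.746  0.27  -0.609 -0.296]
 [-0.666  0.328 -0.67  -0.689]
 [ 0.019  0.905  0.425  0.605]
 [ 0.     0.     0.     1.   ]] [[543.055   0.    273.155]
 [  0.    543.055 215.064]
 [  0.      0.      1.   ]]
stand 0.93 [318.0, 205.6, 396.0, 256.3] 355.3 241.3 [0.594 0.006 0.02 ]
sauce_cup 0.86 [408.2, 251.8, 433.7, 281.1] 418.7 263.7 [ 0.62  -0.149  0.02 ]
sauce_cup 0.57 [352.4, 210.5, 370.8, 237.5] 360.0
[... 1210 characters left out ...]
 0.106 0.02 ]
herb_jar 0.72 [154.9, 218.8, 181.4, 241.4] 168.8 229.4 [0.387 0.518 0.02 ]
salt_shaker 0.63 [335.9, 144.9, 351.9, 153.7] 341.1 147.8 [ 0.65  -0.015  0.02 ]
red_bottle 0.5 [317.9, 160.6, 335.7, 175.3] 324.9 167.2 [0.588 0.035 0.02 ]
pan 0.72 [186.8, 162.6, 241.1, 221.7] 213.0 190.9 [0.509 0.381 0.02 ]
scale_plate 0.89 [267.5, 183.7, 319.3, 236.1] 292.6 209.0 [0.457 0.134 0.02 ]
tape_roll 0.73 [246.5, 124.4, 276.8, 156.7] 260.0 139.0 [0.673 0.238 0.02 ]
tape_roll 0.22 [156.5, 219.9, 179.3, 239.7] 168.7 229.4 [0.387 0.518 0.02 ]
kitchen_timer 0.64 [156.0, 218.5, 179.5, 242.1] 168.7 229.3 [0.387 0.518 0.02 ]
tuna_tin 0.97 [188.5, 245.8, 223.7, 272.3] 206.7 258.7 [0.298 0.397 0.02 ]
```

View pics/scene0.png

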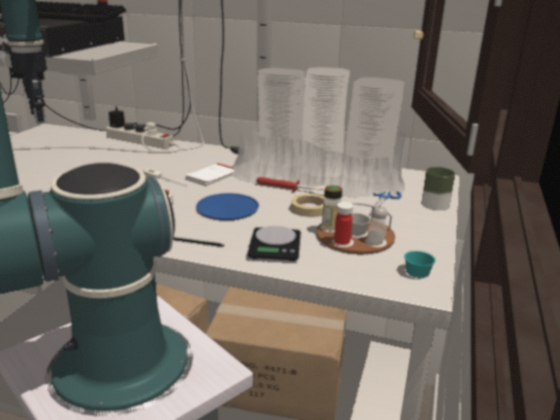

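View pics/top0.png

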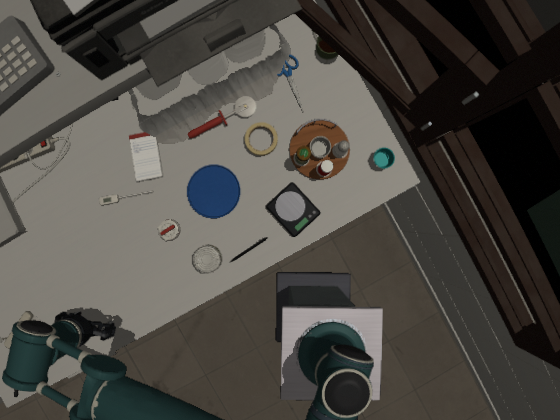

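```bash
python3 - <<'E'
from h import *
p=read_camera("top");q=read_camera("scene")
a=cv2.resize(p["color"][108:183,280:400],None,fx=6,fy=6,interpolation=cv2.INTER_CUBIC)[:, :720]
b=cv2.resize(q["color"][178:258,310:400],None,fx=7,fy=7,interpolation=cv2.INTER_CUBIC)
for n,i in(("a",a),("b",b)): cv2.imwrite(f"pics/crop_{n}.png",i[:,:,::-1])
E
```

```text
(no output)
```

View pics/crop_a.png

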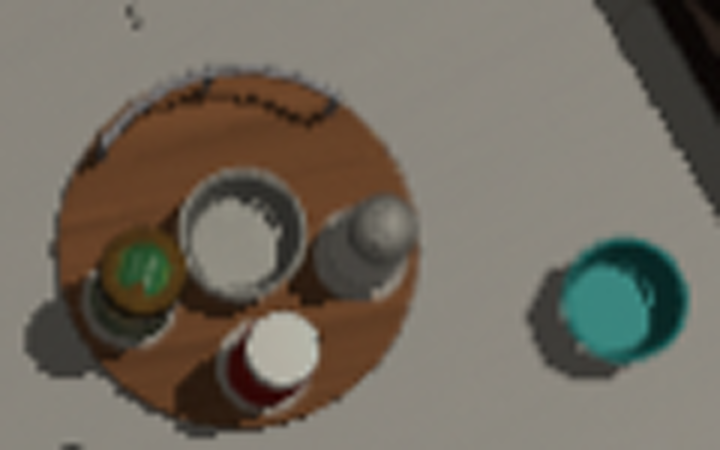

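View pics/crop_b.png

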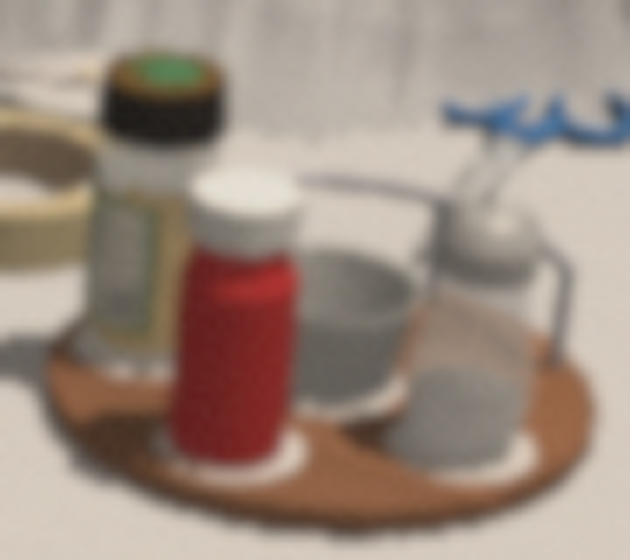

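```bash
python3 - <<'E'
from h import *
from scipy.optimize import least_squares
np.set_printoptions(precision=4,suppress=True)
p=read_camera("top");q=read_camera("scene")
A=lambda u,v:[280+(u+.5)/6-.5,108+(v+.5)/6-.5]
B=lambda u,v:[310+(u+.5)/7-.5,178+(v+.5)/7-.5]
X={}
for n,z,a,b in[("herb",.117,(143,270),(168,70)),("red",.107,(283,349),(248,190)),("salt",.098,(386,225),(488,212)),("cup",.048,(242,235),(350,287)),("stand",.012,(238,251),(322,402))]:
    X[n]=at_z(p,[A(*a)],z)[0]; print(n,X[n],at_z(q,[B(*b)],z)[0])
# mask-based stand, pan, scale, others from top colours
for n,z in[("pan",.009),("scale_plate",.022),("tape_roll",.025),("tuna_tin",.04),("kitchen_timer",.03),("stand",.012)]:
    for pic in(p,q):
        for m in masks_of(pic,n)[:2]:
            if n in("pan","stand","tape_roll","tuna_tin"):
                k,_=cv2.findContours(m["mask"].astype(np.uint8),0,1); k=max(k,key=len); (c,s,a)=cv2.fitEllipse(cv2.convexHull(k)); 
                print(n,round(m["score"],2),c,s,at_z(pic,[c],z)[0])
            else: 
                ys,xs=np.nonzero(m["mask"]);print(n,round(m["score"],2),at_z(pic,[[xs.mean(),ys.mean()]],z)[0])
# plate: bright pixels within scale
img=p["color"].astype(int);
m=np.zeros(img.shape[:2],bool);m[180:240,262:325]=True
g=(img.sum(2)>330)&m
n,l,s,c=cv2.connectedComponentsWithStats(g.astype(np.uint8));
for i in range(1,n):
    if s[i,4]>100: print("plate comp",s[i],c[i],at_z(p,[c[i]],.029)[0])
S=[X["herb"],X["red"],X["salt"]]
def f(t): return np.r_[[np.array([t[0]+.064*np.cos(t[2]+w),t[1]+.064*np.sin(t[2]+w)])-s[:2] for w,s in zip(np.radians([105,180,255]),S)]].ravel()
r=least_squares(f,[X["cup"][0],X["cup"][1],0]);print(r.x,np.degrees(r.x[2]),f(r.x))
cv2.imwrite("pics/scale.png",cv2.resize(p["color"][160:245,180:330],None,fx=5,fy=5,interpolation=cv2.INTER_CUBIC)[:,:,::-1])
E
```

```text
herb [0.6182 0.1079 0.117 ] [0.6173 0.1035 0.117 ]
red [0.5823 0.0389 0.107 ] [0.58   0.0336 0.107 ]
salt [ 0.6455 -0.0122  0.098 ] [ 0.6432 -0.015   0.098 ]
cup [0.6472 0.054  0.048 ] [0.6491 0.0424 0.048 ]
stand [0.6446 0.0528 0.012 ] [0.6316 0.0361 0.012 ]
pan 0.78 (213.0648651123047, 190.8798065185547) (52.01474380493164, 52.943603515625) [0.5096 0.3829 0.009 ]
pan 0.82 (228.2446746826172, 206.24400329589844) (26.811447143554688, 62.84246826171875) [0.5026 0.3678 0.009 ]
scale_plate 0.7 [0.456  0.1341 0.022 ]
scale_plate 0.86 [0.4409 0.1136 0.022 ]
tape_roll 0.81 (260.7046203613281, 138.2736358642578) (31.69736099243164, 32.352569580078125) [0.6744 0.236  0.025 ]
tape_roll 0.73 (168.64122009277344, 229.56292724609375) (21.522737503051758, 23.494626998901367) [0.3865 0.5171 0.025 ]
tape_roll 0.63 (308.7734375, 205.42343139648438) (23.72355079650879, 36.26039505004883) [0.647  0.2101 0.025 ]
tuna_tin 0.64 (206.80226135253906, 258.4889221191406) (28.128040313720703, 29.25857162475586) [0.3009 0.3938 0.04  ]
tuna_tin 0.56 (260.8861389160156, 138.59121704101562) (32.168033599853516, 32.6877326965332) [0.6708 0.2348 0.04  ]
tuna_tin 0.53 (274.07867431640625, 245.19024658203125) (42.47685241699219, 60.1868782043457) [0.4119 0.0844 0.04  ]
kitchen_timer 0.89 [0.3867 0.517  0.03  ]
kitchen_timer 0.48 [0.65   0.0565 0.03  ]
kitchen_timer 0.39 [0.4032 0.4975 0.03  ]
stand 0.63 (319.11383056640625, 148.8126220703125) (59.986717224121094, 60.217960357666016) [0.6465 0.0532 0.012 ]
stand 0.95 (356.39166259765625, 234.51919555664062) (40.07484436035156, 80.56916046142578) [0.6351 0.0365 0.012 ]
plate comp [ 262  180   63   60 2034] [293.5855 209.2222] [0.4558 0.131  0.029 ]
plate comp [276 192  29  29 661] [289.7307 205.6293] [0.4667 0.143  0.029 ]
[0.647  0.0518 0.2161] 12.38276844979091 [-0.0007  0.0007  0.0022 -0.0008 -0.0015  0.0001]
```

View pics/scale.png

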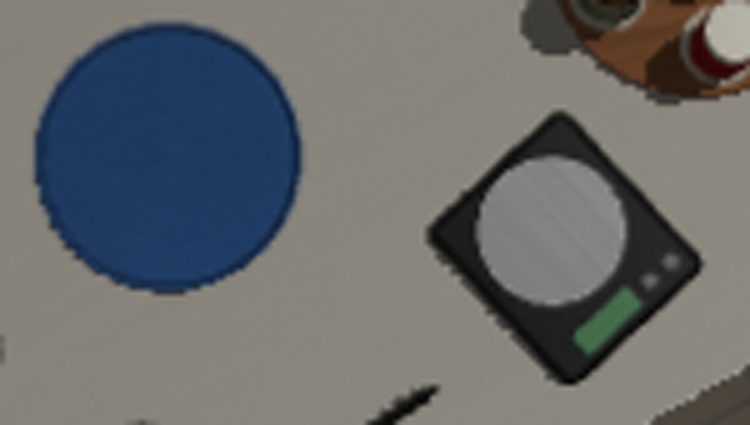

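```bash
cat >> h.py <<'E'
from scipy.spatial.transform import Rotation as Ro
P={"herb":(.6177,.1083),"red":(.5835,.0385),"salt":(.6445,-.0121),"cup":(.647,.053),"plate":(.4667,.143),
 "pherb":(.489,.423),"pred":(.4855,.345),"psalt":(.5545,.381)}
def plan(*wps,cur=None,yaw=None):
    """wps: (name-or-xy, z, yawdeg) ; prints turn about tool z, then shifts in the tool frame"""
    s=status.read_state();R=Ro.from_rotvec(s["tcp_rot"]).as_matrix();t=np.array(s["tool_pos"])
    y0=np.degrees(np.arctan2(R[1,1],R[0,1]));tilt=np.degrees(np.arccos(-R[2,2]))
    print("t %.1f tcp %s yaw %.1f tilt %.2f F %s w %.3f g %.1f q %s"%(s["time"],t.round(4),y0,tilt,np.round(s["wrist_force"],1),s["width"],s["grip_force"],np.round(s["q"],2)))
    for xy,z,yaw in wps:
        g=np.r_[P[xy] if isinstance(xy,str) else xy,z]; turn=-((yaw-y0+180)%360-180)
        a=np.radians(yaw);Y=np.array([np.cos(a),np.sin(a),0]);X=np.array([-Y[1],Y[0],0]);d=g-t
        sh=np.array([d@X,d@Y,-d[2]]);n=int(np.ceil(max(np.linalg.norm(sh)/.038,1)));m=int(np.ceil(abs(turn)/7))
        print(xy,"turn %.1f (%d x %.2f)"%(turn,m,turn/max(m,1)),"shift",sh.round(4),"= %d x"%n,(sh/n).round(4)); t=g;y0=yaw
E
python3 - <<'E'
from h import *
plan(("herb",.23,117.4),("herb",.063,117.4),("herb",.22,117.4),("pherb",.22,117.4),("pherb",.056,117.4))
E
```

```text
t 1.9 tcp [0.1505 0.658  0.2313] yaw 77.1 tilt 0.00 F [ 0.7 -0.1  0.1] w 0.998 g 0.0 q [ 1.31  0.26  1.6   0.    1.27 -0.04]
herb turn -40.3 (6 x -6.71) shift [-0.1618 -0.7031  0.0013] = 19 x [-0.0085 -0.037   0.0001]
herb turn -0.0 (0 x -0.00) shift [0.    0.    0.167] = 5 x [0.     0.     0.0334]
herb turn -0.0 (0 x -0.00) shift [ 0.     0.    -0.157] = 5 x [ 0.      0.     -0.0314]
pherb turn -0.0 (0 x -0.00) shift [-0.0306  0.3386 -0.    ] = 9 x [-0.0034  0.0376 -0.    ]
pherb turn -0.0 (0 x -0.00) shift [0.    0.    0.164] = 5 x [0.     0.     0.0328]
```

Call:
drive_tool([
  [0, 0, -6.71, 0, 0, 0, 1],
  [0, 0, -6.71, 0, 0, 0, 1],
  [0, 0, -6.71, 0, 0, 0, 1],
  [0, 0, -6.71, 0, 0, 0, 1],
  [0, 0, -6.71, 0, 0, 0, 1],
  [0, 0, -6.71, 0, 0, 0, 1],
  [0, 0, 0, -0.008, -0.035, 0, 1],
  [0, 0, 0, -0.008, -0.035, 0, 1],
], force=40)

```text
time: 2.57
tool_pos: [0.1962, 0.6036, 0.231]
tcp_rot: [-0.749, 3.051, 0.0]
wrist_force: [1.7, -0.0, 0.9]
width: 0.998
grip_force: 0.0
```

Call:
drive_tool([
  [0, 0, 0, -0.008, -0.035, 0, 1],
  [0, 0, 0, -0.008, -0.035, 0, 1],
  [0, 0, 0, -0.008, -0.035, 0, 1],
  [0, 0, 0, -0.008, -0.035, 0, 1],
  [0, 0, 0, -0.008, -0.035, 0, 1],
  [0, 0, 0, -0.008, -0.035, 0, 1],
  [0, 0, 0, -0.008, -0.035, 0, 1],
  [0, 0, 0, -0.008, -0.035, 0, 1],
])

```text
time: 3.23
tool_pos: [0.3833, 0.3826, 0.2316]
tcp_rot: [-0.744, 3.052, 0.0]
wrist_force: [0.8, 0.0, 0.3]
width: 0.998
grip_force: 0.0
```

Call:
drive_tool([
  [0, 0, 0, -0.008, -0.035, 0, 1],
  [0, 0, 0, -0.008, -0.035, 0, 1],
  [0, 0, 0, -0.008, -0.035, 0, 1],
  [0, 0, 0, -0.008, -0.035, 0, 1],
  [0, 0, 0, -0.008, -0.035, 0, 1],
  [0, 0, 0, -0.008, -0.035, 0, 1],
  [0, 0, 0, -0.008, -0.035, 0, 1],
  [0, 0, 0, -0.008, -0.035, 0, 1],
])

```text
time: 3.9
tool_pos: [0.5691, 0.1632, 0.2315]
tcp_rot: [-0.743, 3.052, 0.0]
wrist_force: [0.8, 0.7, -0.1]
width: 1.0
grip_force: 0.0
```

Call:
drive_tool([
  [0, 0, 0, -0.006, -0.03, 0, 1],
  [0, 0, 0, 0, 0, 0, 1],
  [0, 0, 0, 0, 0, 0, 1],
])

```text
time: 4.15
tool_pos: [0.588, 0.1395, 0.2311]
tcp_rot: [0.739, -3.053, -0.0]
wrist_force: [-0.4, -1.0, 0.4]
width: 1.002
grip_force: 0.0
```

```bash
python3 - <<'E'
from h import *
plan(("herb",.15,117.4),("herb",.063,117.4))
q=read_camera("scene");b=cv2.resize(q["color"][90:260,270:410],None,fx=4,fy=4,interpolation=cv2.INTER_CUBIC)[:600]
s=status.read_state();print((proj(q,[s["tool_pos"],[*P["herb"],.117]])-[270,90])*4)
cv2.imwrite("pics/s1.png",b[:,:,::-1])
E
```

```text
t 4.2 tcp [0.588  0.1395 0.2311] yaw 117.2 tilt 0.02 F [-0.4 -1.   0.4] w 1.002 g 0.0 q [ 0.19  0.13  1.76  0.    1.25 -1.85]
herb turn -0.2 (1 x -0.20) shift [-0.012  -0.0414  0.0811] = 3 x [-0.004  -0.0138  0.027 ]
herb turn -0.0 (0 x -0.00) shift [0.    0.    0.087] = 3 x [0.    0.    0.029]
[[184.32913214 200.3027828 ]
 [248.8233719  387.7360852 ]]
```

View pics/s1.png

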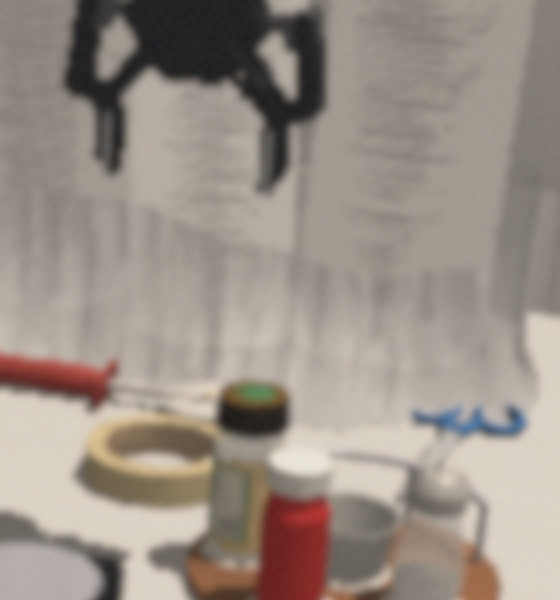

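Call:
drive_tool([
  [0, 0, -0.2, -0.006, -0.0207, 0, 1],
  [0, 0, 0, -0.006, -0.0207, 0, 1],
  [0, 0, 0, 0, 0, 0.03, 1],
  [0, 0, 0, 0, 0, 0.03, 1],
  [0, 0, 0, 0, 0, 0.02, 1],
  [0, 0, 0, 0, 0, 0, 1],
  [0, 0, 0, 0, 0, 0, 1],
])

```text
time: 4.78
tool_pos: [0.6151, 0.1109, 0.15]
tcp_rot: [0.75, -3.047, -0.001]
wrist_force: [0.1, 0.6, 0.8]
width: 0.999
grip_force: 0.0
```

```bash
python3 - <<'E'
from h import *
plan(("herb",.063,117.4))
q=read_camera("scene");p=read_camera("top")
b=cv2.resize(q["color"][120:260,300:400],None,fx=4,fy=4,interpolation=cv2.INTER_CUBIC)
a=cv2.resize(p["color"][90:190,270:365],None,fx=4,fy=4,interpolation=cv2.INTER_CUBIC)
a=cv2.copyMakeBorder(a,0,b.shape[0]-a.shape[0],0,0,0)
cv2.imwrite("pics/s2.png",np.hstack([b,a])[:,:,::-1])
E
```

```text
t 4.8 tcp [0.6151 0.1109 0.15  ] yaw 117.7 tilt 0.21 F [0.1 0.6 0.8] w 0.999 g 0.0 q [ 0.14  0.23  1.8   0.    1.12 -1.92]
herb turn 0.3 (1 x 0.27) shift [-0.0012 -0.0035  0.087 ] = 3 x [-0.0004 -0.0012  0.029 ]
```

View pics/s2.png

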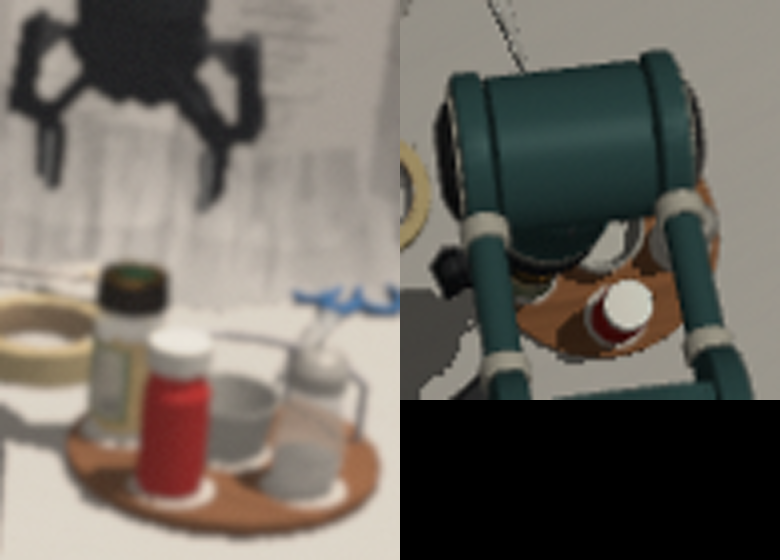

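Call:
drive_tool([
  [0, 0, 0.3, -0.001, -0.003, 0.02, 1],
  [0, 0, 0, 0, 0, 0.03, 1],
  [0, 0, 0, 0, 0, 0.025, 1],
  [0, 0, 0, 0, 0, 0.012, 1],
  [0, 0, 0, 0, 0, 0, 1],
  [0, 0, 0, 0, 0, 0, 1],
])

```text
time: 5.38
tool_pos: [0.6199, 0.1079, 0.0654]
tcp_rot: [-0.741, 3.052, -0.0]
wrist_force: [-0.1, 0.9, 0.3]
width: 0.998
grip_force: 0.0
```

Call:
drive_tool([
  [0, 0, 0, 0, 0, 0, 0],
  [0, 0, 0, 0, 0, 0, 0],
  [0, 0, 0, 0, 0, 0, 0],
  [0, 0, 0, 0, 0, 0, 0],
  [0, 0, 0, 0, 0, 0, 0],
  [0, 0, 0, 0, 0, 0, 0],
], force=40)

```text
time: 5.88
tool_pos: [0.6207, 0.1075, 0.0662]
tcp_rot: [-0.74, 3.05, -0.001]
wrist_force: [-0.1, -0.9, 6.9]
width: 0.503
grip_force: 40.4
```

```bash
python3 - <<'E'
from h import *
s=status.read_state();t=s["tool_pos"]
plan((tuple(t[:2]),.215,117.4),("pherb",.215,117.4),("pherb",t[2]-.006,117.4))
E
```

```text
t 5.9 tcp [0.6207 0.1075 0.0662] yaw 117.3 tilt 0.18 F [-0.1 -0.9  6.9] w 0.503 g 40.4 q [ 0.13  0.32  1.85 -0.    0.96 -1.91]
(np.float64(0.6207344873724392), np.float64(0.10748117837050276)) turn -0.1 (1 x -0.12) shift [ 0.      0.     -0.1488] = 4 x [ 0.      0.     -0.0372]
pherb turn -0.0 (0 x -0.00) shift [-0.0282  0.3407 -0.    ] = 9 x [-0.0031  0.0379 -0.    ]
pherb turn -0.0 (0 x -0.00) shift [0.     0.     0.1548] = 5 x [0.    0.    0.031]
```

Call:
drive_tool([
  [0, 0, 0, 0, 0, -0.01, 0],
  [0, 0, 0, 0, 0, -0.025, 0],
  [0, 0, 0, 0, 0, -0.035, 0],
  [0, 0, 0, 0, 0, -0.035, 0],
  [0, 0, 0, 0, 0, -0.035, 0],
  [0, 0, 0, 0, 0, -0.009, 0],
  [0, 0, 0, 0, 0.012, 0, 0],
  [0, 0, 0, 0, 0.025, 0, 0],
])

```text
time: 6.55
tool_pos: [0.6027, 0.1393, 0.2133]
tcp_rot: [-0.736, 3.053, -0.001]
wrist_force: [-0.7, 0.5, -2.2]
width: 0.5
grip_force: 40.9
```

Call:
drive_tool([
  [0, 0, 0, -0.003, 0.034, 0, 0],
  [0, 0, 0, -0.004, 0.034, 0, 0],
  [0, 0, 0, -0.004, 0.034, 0, 0],
  [0, 0, 0, -0.004, 0.034, 0, 0],
  [0, 0, 0, -0.004, 0.034, 0, 0],
  [0, 0, 0, -0.004, 0.034, 0, 0],
  [0, 0, 0, -0.003, 0.034, 0, 0],
  [0, 0, 0, -0.002, 0.034, 0, 0],
])

```text
time: 7.22
tool_pos: [0.4993, 0.396, 0.2099]
tcp_rot: [0.74, -3.048, 0.002]
wrist_force: [1.1, -0.3, -1.8]
width: 0.5
grip_force: 40.9
```

Call:
drive_tool([
  [0, 0, 0, 0, 0.022, 0, 0],
  [0, 0, 0, 0, 0.01, 0, 0],
  [0, 0, 0, 0, 0, 0.02, 0],
  [0, 0, 0, 0, 0, 0.03, 0],
  [0, 0, 0, 0, 0, 0.03, 0],
  [0, 0, 0, 0, 0, 0.02, 0],
  [0, 0, 0, 0, 0, 0, 0],
  [0, 0, 0, 0, 0, 0, 0],
])

```text
time: 7.88
tool_pos: [0.4856, 0.4215, 0.11]
tcp_rot: [0.739, -3.047, 0.005]
wrist_force: [-0.0, -0.2, -0.4]
width: 0.503
grip_force: 40.9
```

```bash
python3 - <<'E'
from h import *
plan(("pherb",.059,117.4))
E
```

```text
t 7.9 tcp [0.4856 0.4215 0.11  ] yaw 117.3 tilt 0.39 F [-0.  -0.2 -0.4] w 0.503 g 40.9 q [ 0.68  0.31  1.78 -0.    1.06 -1.37]
pherb turn -0.1 (1 x -0.13) shift [-0.0037 -0.0002  0.051 ] = 2 x [-0.0018 -0.0001  0.0255]
```

Call:
drive_tool([
  [0, 0, 0, -0.003, 0, 0.02, 0],
  [0, 0, 0, 0, 0, 0.015, 0],
  [0, 0, 0, 0, 0, 0.01, 0],
  [0, 0, 0, 0, 0, 0.004, 0],
  [0, 0, 0, 0, 0, 0.001, 0],
  [0, 0, 0, 0, 0, 0, 0],
])

```text
time: 8.38
tool_pos: [0.4909, 0.4251, 0.0641]
tcp_rot: [-0.74, 3.052, 0.001]
wrist_force: [0.6, -0.5, -1.0]
width: 0.503
grip_force: 40.9
```

```bash
python3 - <<'E'
from h import *
plan(("pherb",.059,117.4))
E
```

```text
t 8.4 tcp [0.4909 0.4251 0.0641] yaw 117.3 tilt 0.06 F [ 0.6 -0.5 -1. ] w 0.503 g 40.9 q [ 0.68  0.36  1.81  0.    0.97 -1.37]
pherb turn -0.1 (1 x -0.13) shift [ 0.0027 -0.001   0.0051] = 1 x [ 0.0027 -0.001   0.0051]
```

Call:
drive_tool([
  [0, 0, 0, 0, 0, 0.003, 0],
  [0, 0, 0, 0, 0, 0.002, 0],
  [0, 0, 0, 0, 0, 0, 0],
  [0, 0, 0, 0, 0, 0, 0],
])

```text
time: 8.72
tool_pos: [0.4906, 0.4249, 0.0585]
tcp_rot: [-0.741, 3.053, 0.0]
wrist_force: [0.5, 0.5, -1.0]
width: 0.504
grip_force: 40.9
```

Call:
drive_tool([
  [0, 0, 0, 0, 0, 0.001, 0],
  [0, 0, 0, 0, 0, 0, 0],
  [0, 0, 0, 0, 0, 0, 0],
])

```text
time: 8.97
tool_pos: [0.4908, 0.4251, 0.0582]
tcp_rot: [-0.741, 3.052, 0.0]
wrist_force: [-1.1, -2.4, 4.8]
width: 0.509
grip_force: 41.1
```

Call:
drive_tool([
  [0, 0, 0, 0, 0, 0, 1],
  [0, 0, 0, 0, 0, 0, 1],
  [0, 0, 0, 0, 0, 0, 1],
  [0, 0, 0, 0, 0, 0, 1],
  [0, 0, 0, 0, 0, -0.03, 1],
  [0, 0, 0, 0, 0, -0.04, 1],
  [0, 0, 0, 0, 0, -0.04, 1],
  [0, 0, 0, 0, 0, -0.03, 1],
])

```text
time: 9.63
tool_pos: [0.4911, 0.4254, 0.2004]
tcp_rot: [-0.74, 3.051, 0.002]
wrist_force: [0.9, 1.0, 0.9]
width: 1.002
grip_force: 0.0
```

```bash
python3 - <<'E'
from h import *
plan(("red",.2,12.4),("red",.052,12.4))
print(masks_of(read_camera("scene"),"herb_jar")[0]["bbox"])
E
```

```text
t 9.6 tcp [0.4911 0.4254 0.2004] yaw 117.3 tilt 0.15 F [0.9 1.  0.9] w 1.002 g 0.0 q [ 0.68  0.24  1.7   0.    1.21 -1.37]
red turn 104.9 (15 x 6.99) shift [-0.3977  0.0071  0.0004] = 11 x [-0.0362  0.0006  0.    ]
red turn -0.0 (0 x -0.00) shift [0.    0.    0.148] = 4 x [0.    0.    0.037]
[199.6, 164.8, 224.3, 206.7]
```

Call:
drive_tool([
  [0, 0, 7, 0, 0, 0, 1],
  [0, 0, 7, 0, 0, 0, 1],
  [0, 0, 7, 0, 0, 0, 1],
  [0, 0, 7, 0, 0, 0, 1],
  [0, 0, 7, 0, 0, 0, 1],
  [0, 0, 7, 0, 0, 0, 1],
  [0, 0, 7, 0, 0, 0, 1],
  [0, 0, 7, 0, 0, 0, 1],
])

```text
time: 10.4
tool_pos: [0.4901, 0.4245, 0.196]
tcp_rot: [-0.788, -3.04, 0.002]
wrist_force: [-0.1, -0.1, -0.7]
width: 1.001
grip_force: 0.0
```

Call:
drive_tool([
  [0, 0, 7, 0, 0, 0, 1],
  [0, 0, 7, 0, 0, 0, 1],
  [0, 0, 7, 0, 0, 0, 1],
  [0, 0, 7, 0, 0, 0, 1],
  [0, 0, 7, 0, 0, 0, 1],
  [0, 0, 7, 0, 0, 0, 1],
  [0, 0, 7, 0, 0, 0, 1],
  [0, 0, 0, -0.02, 0, 0, 1],
])

```text
time: 11.07
tool_pos: [0.4938, 0.4074, 0.1961]
tcp_rot: [-1.974, -2.442, -0.0]
wrist_force: [0.5, -0.9, 0.2]
width: 1.0
grip_force: 0.0
```

Call:
drive_tool([
  [0, 0, 0, -0.035, 0, 0, 1],
  [0, 0, 0, -0.035, 0.001, 0, 1],
  [0, 0, 0, -0.035, 0.001, 0, 1],
  [0, 0, 0, -0.035, 0.001, 0, 1],
  [0, 0, 0, -0.035, 0.001, 0, 1],
  [0, 0, 0, -0.035, 0.001, 0, 1],
  [0, 0, 0, -0.035, 0.001, 0, 1],
  [0, 0, 0, -0.035, 0.001, 0, 1],
])

```text
time: 11.73
tool_pos: [0.5608, 0.1315, 0.1964]
tcp_rot: [-1.97, -2.446, 0.001]
wrist_force: [0.8, 0.8, -0.2]
width: 0.999
grip_force: 0.0
```

Call:
drive_tool([
  [0, 0, 0, -0.035, 0, 0, 1],
  [0, 0, 0, -0.035, 0, 0, 1],
  [0, 0, 0, -0.018, 0, 0, 1],
  [0, 0, 0, -0.01, 0, 0, 1],
  [0, 0, 0, 0, 0, 0.03, 1],
  [0, 0, 0, 0, 0, 0.02, 1],
  [0, 0, 0, 0, 0, 0, 1],
  [0, 0, 0, 0, 0, 0, 1],
])

```text
time: 12.4
tool_pos: [0.5802, 0.0379, 0.1454]
tcp_rot: [-1.968, -2.444, 0.004]
wrist_force: [0.6, -0.0, 0.9]
width: 0.996
grip_force: 0.0
```

```bash
python3 - <<'E'
from h import *
plan(("red",.052,12.4))
E
```

```text
t 12.4 tcp [0.5802 0.0379 0.1454] yaw 12.3 tilt 0.26 F [ 0.6 -0.   0.9] w 0.996 g 0.0 q [ 0.02  0.16  1.89  0.    1.09 -0.19]
red turn -0.1 (1 x -0.10) shift [-0.0002  0.0033  0.0934] = 3 x [-0.0001  0.0011  0.0311]
```

Call:
drive_tool([
  [0, 0, 0, 0, 0.003, 0.02, 1],
  [0, 0, 0, 0, 0, 0.03, 1],
  [0, 0, 0, 0, 0, 0.025, 1],
  [0, 0, 0, 0, 0, 0.015, 1],
  [0, 0, 0, 0, 0, 0.003, 1],
  [0, 0, 0, 0, 0, 0, 1],
  [0, 0, 0, 0, 0, 0, 1],
])

```text
time: 12.98
tool_pos: [0.5864, 0.0385, 0.0561]
tcp_rot: [1.969, 2.445, 0.003]
wrist_force: [0.3, 0.2, -0.1]
width: 1.001
grip_force: 0.0
```

Call:
drive_tool([
  [0, 0, 0, 0, 0, 0, 0],
  [0, 0, 0, 0, 0, 0, 0],
  [0, 0, 0, 0, 0, 0, 0],
  [0, 0, 0, 0, 0, 0, 0],
  [0, 0, 0, 0, 0, 0, 0],
  [0, 0, 0, 0, 0, 0, 0],
])

```text
time: 13.48
tool_pos: [0.5854, 0.038, 0.0555]
tcp_rot: [1.971, 2.446, 0.001]
wrist_force: [-2.2, 0.1, 6.0]
width: 0.456
grip_force: 39.8
```

```bash
python3 - <<'E'
from h import *
s=status.read_state();t=s["tool_pos"]
plan((tuple(t[:2]),.215,12.4),("pred",.215,12.4),("pred",t[2]-.006,12.4))
E
```

```text
t 13.5 tcp [0.5854 0.038  0.0555] yaw 12.3 tilt 0.06 F [-2.2  0.1  6. ] w 0.456 g 39.8 q [ 0.02  0.27  1.95 -0.    0.92 -0.19]
(np.float64(0.5854255447217322), np.float64(0.037971298529300763)) turn -0.1 (1 x -0.12) shift [ 0.      0.     -0.1595] = 5 x [ 0.      0.     -0.0319]
pred turn -0.0 (0 x -0.00) shift [ 0.3213 -0.0317 -0.    ] = 9 x [ 0.0357 -0.0035 -0.    ]
pred turn -0.0 (0 x -0.00) shift [0.     0.     0.1655] = 5 x [0.     0.     0.0331]
```

Call:
drive_tool([
  [0, 0, 0, 0, 0, -0.01, 0],
  [0, 0, 0, 0, 0, -0.025, 0],
  [0, 0, 0, 0, 0, -0.035, 0],
  [0, 0, 0, 0, 0, -0.035, 0],
  [0, 0, 0, 0, 0, -0.035, 0],
  [0, 0, 0, 0, 0, -0.015, 0],
  [0, 0, 0, 0.012, 0, 0, 0],
  [0, 0, 0, 0.025, -0.002, 0, 0],
])

```text
time: 14.15
tool_pos: [0.5763, 0.0728, 0.2107]
tcp_rot: [1.973, 2.441, 0.003]
wrist_force: [-0.6, 1.3, -2.2]
width: 0.452
grip_force: 40.7
```

Call:
drive_tool([
  [0, 0, 0, 0.034, -0.004, 0, 0],
  [0, 0, 0, 0.034, -0.004, 0, 0],
  [0, 0, 0, 0.034, -0.004, 0, 0],
  [0, 0, 0, 0.034, -0.004, 0, 0],
  [0, 0, 0, 0.034, -0.004, 0, 0],
  [0, 0, 0, 0.034, -0.004, 0, 0],
  [0, 0, 0, 0.034, -0.004, 0, 0],
  [0, 0, 0, 0.026, -0.002, 0, 0],
])

```text
time: 14.82
tool_pos: [0.4864, 0.3276, 0.2069]
tcp_rot: [-1.968, -2.445, 0.005]
wrist_force: [0.4, 0.4, -1.1]
width: 0.452
grip_force: 40.6
```

Call:
drive_tool([
  [0, 0, 0, 0.014, 0, 0, 0],
  [0, 0, 0, 0.006, 0, 0, 0],
  [0, 0, 0, 0, 0, 0.02, 0],
  [0, 0, 0, 0, 0, 0.03, 0],
  [0, 0, 0, 0, 0, 0.03, 0],
  [0, 0, 0, 0, 0, 0.02, 0],
  [0, 0, 0, 0, 0, 0, 0],
  [0, 0, 0, 0, 0, 0, 0],
])

```text
time: 15.48
tool_pos: [0.4841, 0.3431, 0.1072]
tcp_rot: [-1.971, -2.444, 0.008]
wrist_force: [0.2, -0.5, 0.1]
width: 0.452
grip_force: 40.6
```

```bash
python3 - <<'E'
from h import *
plan(("pred",.0475,12.4))
E
```

```text
t 15.5 tcp [0.4841 0.3431 0.1072] yaw 12.2 tilt 0.29 F [ 0.2 -0.5  0.1] w 0.452 g 40.6 q [ 0.57  0.22  1.9  -0.    1.03  0.36]
pred turn -0.2 (1 x -0.17) shift [0.0015 0.0018 0.0597] = 2 x [0.0008 0.0009 0.0298]
```

Call:
drive_tool([
  [0, 0, 0, 0, 0, 0.02, 0],
  [0, 0, 0, 0, 0, 0.02, 0],
  [0, 0, 0, 0, 0, 0.01, 0],
  [0, 0, 0, 0, 0, 0.004, 0],
  [0, 0, 0, 0, 0, 0, 0],
  [0, 0, 0, 0, 0, 0, 0],
  [0, 0, 0, 0, 0, 0, 0],
])

```text
time: 16.07
tool_pos: [0.4865, 0.3456, 0.0569]
tcp_rot: [1.971, 2.446, 0.004]
wrist_force: [0.1, -0.0, -1.5]
width: 0.453
grip_force: 40.7
```

Call:
drive_tool([
  [0, 0, 0, 0, 0, 0.003, 0],
  [0, 0, 0, 0, 0, 0, 0],
  [0, 0, 0, 0, 0, 0, 0],
])

```text
time: 16.32
tool_pos: [0.4854, 0.345, 0.0526]
tcp_rot: [1.971, 2.446, 0.001]
wrist_force: [-0.1, 0.5, -0.7]
width: 0.451
grip_force: 40.7
```

Call:
drive_tool([
  [0, 0, 0, 0, 0, 0.004, 0],
  [0, 0, 0, 0, 0, 0, 0],
  [0, 0, 0, 0, 0, 0, 0],
])

```text
time: 16.57
tool_pos: [0.485, 0.3447, 0.0479]
tcp_rot: [-1.971, -2.446, 0.001]
wrist_force: [-0.3, 0.4, -1.1]
width: 0.453
grip_force: 40.7
```

Call:
drive_tool([
  [0, 0, 0, 0, 0, 0.001, 0],
  [0, 0, 0, 0, 0, 0, 0],
  [0, 0, 0, 0, 0, 0, 0],
])

```text
time: 16.82
tool_pos: [0.4853, 0.3449, 0.0476]
tcp_rot: [-1.971, -2.446, 0.0]
wrist_force: [-2.2, -0.5, 2.4]
width: 0.449
grip_force: 41.1
```

Contact. Release, rise, plan the salt shaker.

Call:
drive_tool([
  [0, 0, 0, 0, 0, 0, 1],
  [0, 0, 0, 0, 0, 0, 1],
  [0, 0, 0, 0, 0, 0, 1],
  [0, 0, 0, 0, 0, 0, 1],
  [0, 0, 0, 0, 0, -0.03, 1],
  [0, 0, 0, 0, 0, -0.04, 1],
  [0, 0, 0, 0, 0, -0.04, 1],
  [0, 0, 0, 0, 0, -0.035, 1],
])

```text
time: 17.48
tool_pos: [0.4855, 0.345, 0.1945]
tcp_rot: [1.971, 2.446, 0.001]
wrist_force: [0.4, 0.5, -0.1]
width: 1.002
grip_force: 0.0
```

```bash
python3 - <<'E'
from h import *
plan(("salt",.2,87.4),("salt",.05,87.4))
q=read_camera("scene");print(masks_of(q,"herb_jar")[0]["bbox"],masks_of(q,"red_bottle")[0]["bbox"])
E
```

```text
t 17.5 tcp [0.4855 0.345  0.1945] yaw 12.3 tilt 0.05 F [ 0.4  0.5 -0.1] w 1.002 g 0.0 q [ 0.58  0.14  1.82 -0.    1.18  0.36]
salt turn -75.1 (11 x -6.83) shift [-0.175  -0.3495 -0.0055] = 11 x [-0.0159 -0.0318 -0.0005]
salt turn -0.0 (0 x -0.00) shift [0.   0.   0.15] = 4 x [0.     0.     0.0375]
[201.3, 166.1, 223.1, 207.0] [223.5, 177.8, 234.3, 217.4]
```

Call:
drive_tool([
  [0, 0, -6.83, 0, 0, 0, 1],
  [0, 0, -6.83, 0, 0, 0, 1],
  [0, 0, -6.83, 0, 0, 0, 1],
  [0, 0, -6.83, 0, 0, 0, 1],
  [0, 0, -6.83, 0, 0, 0, 1],
  [0, 0, -6.83, 0, 0, 0, 1],
  [0, 0, -6.83, 0, 0, 0, 1],
  [0, 0, -6.83, 0, 0, 0, 1],
])

```text
time: 18.3
tool_pos: [0.4843, 0.3442, 0.1899]
tcp_rot: [-0.619, -3.077, 0.004]
wrist_force: [-0.4, 0.7, 0.5]
width: 1.004
grip_force: 0.0
```

Call:
drive_tool([
  [0, 0, -6.83, 0, 0, 0, 1],
  [0, 0, -6.83, 0, 0, 0, 1],
  [0, 0, -6.83, 0, 0, 0, 1],
  [0, 0, 0, -0.01, -0.02, 0, 1],
  [0, 0, 0, -0.015, -0.03, 0, 1],
  [0, 0, 0, -0.015, -0.03, 0, 1],
  [0, 0, 0, -0.015, -0.03, 0, 1],
  [0, 0, 0, -0.015, -0.03, 0, 1],
])

```text
time: 18.97
tool_pos: [0.5481, 0.2003, 0.1901]
tcp_rot: [-0.07, -3.138, 0.002]
wrist_force: [1.0, 0.4, 0.3]
width: 1.001
grip_force: 0.0
```

Call:
drive_tool([
  [0, 0, 0, -0.015, -0.03, 0, 1],
  [0, 0, 0, -0.015, -0.03, 0, 1],
  [0, 0, 0, -0.015, -0.03, 0, 1],
  [0, 0, 0, -0.015, -0.03, 0, 1],
  [0, 0, 0, -0.015, -0.03, 0, 1],
  [0, 0, 0, -0.015, -0.03, 0, 1],
  [0, 0, 0, -0.01, -0.02, 0, 1],
  [0, 0, 0, -0.005, -0.0095, 0, 1],
])

```text
time: 19.63
tool_pos: [0.6442, -0.0152, 0.1899]
tcp_rot: [-0.075, -3.138, 0.001]
wrist_force: [0.6, 0.6, -0.6]
width: 0.999
grip_force: 0.0
```

Call:
drive_tool([
  [0, 0, 0, 0, 0, 0.02, 1],
  [0, 0, 0, 0, 0, 0.03, 1],
  [0, 0, 0, 0, 0, 0.01, 1],
  [0, 0, 0, 0, 0, 0, 1],
  [0, 0, 0, 0, 0, 0, 1],
  [0, 0, 0, 0, 0, 0, 1],
])

```text
time: 20.13
tool_pos: [0.6449, -0.0115, 0.1332]
tcp_rot: [0.07, 3.14, 0.0]
wrist_force: [0.4, 0.8, -0.5]
width: 0.999
grip_force: 0.0
```

```bash
python3 - <<'E'
from h import *
plan(("salt",.052,87.4))
E
```

```text
t 20.1 tcp [ 0.6449 -0.0115  0.1332] yaw 87.5 tilt 0.06 F [ 0.4  0.8 -0.5] w 0.999 g 0.0 q [-0.06  0.28  1.77  0.    1.09 -1.58]
salt turn 0.1 (1 x 0.06) shift [ 0.0004 -0.0006  0.0812] = 3 x [ 0.0001 -0.0002  0.0271]
```

Call:
drive_tool([
  [0, 0, 0, 0, 0, 0.02, 1],
  [0, 0, 0, 0, 0, 0.03, 1],
  [0, 0, 0, 0, 0, 0.02, 1],
  [0, 0, 0, 0, 0, 0.01, 1],
  [0, 0, 0, 0, 0, 0.002, 1],
  [0, 0, 0, 0, 0, 0, 1],
  [0, 0, 0, 0, 0, 0, 1],
])

```text
time: 20.72
tool_pos: [0.646, -0.0121, 0.0523]
tcp_rot: [0.071, 3.138, -0.0]
wrist_force: [2.0, -0.0, 0.2]
width: 1.0
grip_force: 0.0
```

Call:
drive_tool([
  [0, 0, 0, 0, 0, 0, 0],
  [0, 0, 0, 0, 0, 0, 0],
  [0, 0, 0, 0, 0, 0, 0],
  [0, 0, 0, 0, 0, 0, 0],
  [0, 0, 0, 0, 0, 0, 0],
  [0, 0, 0, 0, 0, 0, 0],
])

```text
time: 21.22
tool_pos: [0.6452, -0.0123, 0.0514]
tcp_rot: [0.071, 3.139, -0.0]
wrist_force: [0.4, -1.0, 4.9]
width: 0.432
grip_force: 39.8
```

```bash
python3 - <<'E'
from h import *
s=status.read_state();t=s["tool_pos"]
plan((tuple(t[:2]),.215,87.4),("psalt",.215,87.4),("psalt",t[2]-.008,87.4))
E
```

```text
t 21.2 tcp [ 0.6452 -0.0123  0.0514] yaw 87.4 tilt 0.10 F [ 0.4 -1.   4.9] w 0.432 g 39.8 q [-0.06  0.37  1.82 -0.    0.95 -1.58]
(np.float64(0.6452174814426609), np.float64(-0.012282365984023946)) turn 0.0 (1 x 0.01) shift [ 0.      0.     -0.1636] = 5 x [ 0.      0.     -0.0327]
psalt turn -0.0 (0 x -0.00) shift [ 0.1085  0.3888 -0.    ] = 11 x [ 0.0099  0.0353 -0.    ]
psalt turn -0.0 (0 x -0.00) shift [0.     0.     0.1716] = 5 x [0.     0.     0.0343]
```

```bash
python3 - <<'E'
from h import *
q=read_camera("scene")
cv2.imwrite("pics/s3.png",cv2.resize(q["color"][170:260,310:400],None,fx=6,fy=6,interpolation=cv2.INTER_CUBIC)[:,:,::-1])
E
```

```text
(no output)
```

View pics/s3.png

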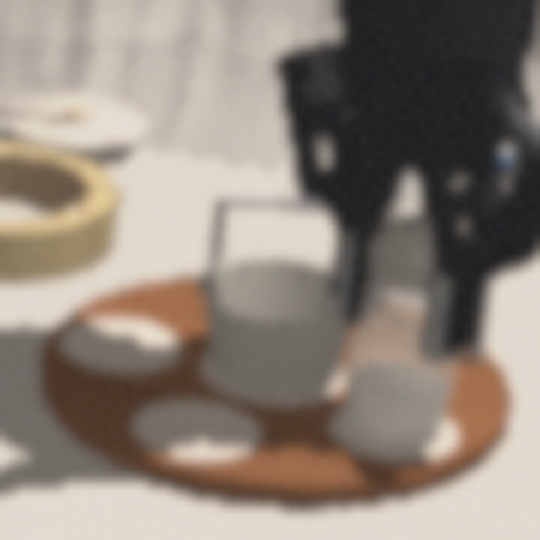

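Call:
drive_tool([
  [0, 0, 0, 0, 0, -0.005, 0],
  [0, 0, 0, 0, 0, -0.02, 0],
  [0, 0, 0, 0, 0, -0.03, 0],
  [0, 0, 0, 0, 0, -0.035, 0],
  [0, 0, 0, 0, 0, -0.035, 0],
  [0, 0, 0, 0, 0, -0.03, 0],
  [0, 0, 0, 0, 0, -0.01, 0],
  [0, 0, 0, 0, 0, 0, 0],
])

```text
time: 21.93
tool_pos: [0.6465, -0.0122, 0.2193]
tcp_rot: [0.071, 3.134, -0.0]
wrist_force: [0.3, 0.2, -1.4]
width: 0.425
grip_force: 39.7
```

```bash
python3 - <<'E'
from h import *
plan(("psalt",.215,87.4))
q=read_camera("scene")
cv2.imwrite("pics/s4.png",cv2.resize(q["color"][100:260,310:420],None,fx=3.5,fy=3.5,interpolation=cv2.INTER_CUBIC)[:,:,::-1])
E
```

```text
t 21.9 tcp [ 0.6465 -0.0122  0.2193] yaw 87.4 tilt 0.39 F [ 0.3  0.2 -1.4] w 0.425 g 39.7 q [-0.06  0.21  1.69  0.    1.23 -1.58]
psalt turn 0.0 (1 x 0.01) shift [0.1098 0.3886 0.0043] = 11 x [0.01   0.0353 0.0004]
```

View pics/s4.png

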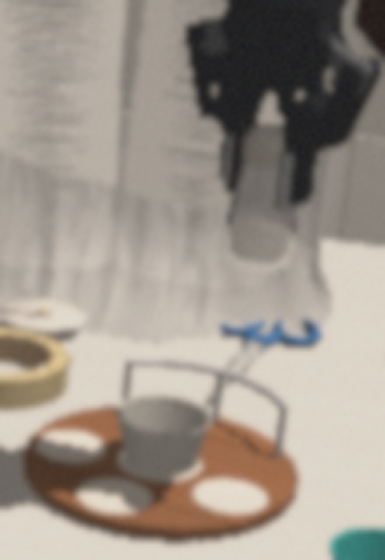

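Call:
drive_tool([
  [0, 0, 0, 0.003, 0.012, 0, 0],
  [0, 0, 0, 0.007, 0.025, 0, 0],
  [0, 0, 0, 0.0095, 0.034, 0, 0],
  [0, 0, 0, 0.0095, 0.034, 0, 0],
  [0, 0, 0, 0.0095, 0.034, 0, 0],
  [0, 0, 0, 0.0095, 0.034, 0, 0],
  [0, 0, 0, 0.0095, 0.034, 0, 0],
  [0, 0, 0, 0.0095, 0.034, 0, 0],
], force=60)

```text
time: 22.65
tool_pos: [0.5851, 0.2333, 0.2112]
tcp_rot: [-0.071, -3.135, 0.003]
wrist_force: [0.8, 0.6, -0.0]
width: 0.419
grip_force: 59.4
```

Call:
drive_tool([
  [0, 0, 0, 0.0095, 0.034, 0, 0],
  [0, 0, 0, 0.0095, 0.034, 0, 0],
  [0, 0, 0, 0.0095, 0.034, 0, 0],
  [0, 0, 0, 0.008, 0.03, 0, 0],
  [0, 0, 0, 0.005, 0.012, 0, 0],
  [0, 0, 0, 0, 0.004, 0, 0],
  [0, 0, 0, 0, 0, 0, 0],
  [0, 0, 0, 0, 0, 0, 0],
])

```text
time: 23.32
tool_pos: [0.553, 0.3802, 0.2135]
tcp_rot: [-0.071, -3.139, 0.004]
wrist_force: [0.4, -1.2, -0.9]
width: 0.419
grip_force: 59.5
```

```bash
python3 - <<'E'
from h import *
plan(("psalt",.0434,87.4))
E
```

```text
t 23.3 tcp [0.553  0.3802 0.2135] yaw 87.4 tilt 0.19 F [ 0.4 -1.2 -0.9] w 0.419 g 59.5 q [ 0.57  0.27  1.63 -0.    1.25 -0.96]
psalt turn 0.0 (1 x 0.01) shift [-0.0015  0.0009  0.1701] = 5 x [-0.0003  0.0002  0.034 ]
```

Call:
drive_tool([
  [0, 0, 0, 0, 0.001, 0.03, 0],
  [0, 0, 0, 0, 0, 0.035, 0],
  [0, 0, 0, 0, 0, 0.035, 0],
  [0, 0, 0, 0, 0, 0.03, 0],
  [0, 0, 0, 0, 0, 0.02, 0],
  [0, 0, 0, 0, 0, 0.005, 0],
  [0, 0, 0, 0, 0, 0, 0],
  [0, 0, 0, 0, 0, 0, 0],
])

```text
time: 23.98
tool_pos: [0.5547, 0.3816, 0.0612]
tcp_rot: [0.073, 3.14, 0.001]
wrist_force: [0.8, -0.1, 0.1]
width: 0.414
grip_force: 59.5
```

Call:
drive_tool([
  [0, 0, 0, 0, 0, 0.003, 0],
  [0, 0, 0, 0, 0, 0, 0],
  [0, 0, 0, 0, 0, 0, 0],
])

```text
time: 24.23
tool_pos: [0.5547, 0.3829, 0.0591]
tcp_rot: [0.071, 3.138, 0.003]
wrist_force: [0.4, -0.2, -0.3]
width: 0.417
grip_force: 59.5
```

Call:
drive_tool([
  [0, 0, 0, 0, 0, 0.003, 0],
  [0, 0, 0, 0, 0, 0, 0],
  [0, 0, 0, 0, 0, 0, 0],
])

```text
time: 24.48
tool_pos: [0.5535, 0.3824, 0.0544]
tcp_rot: [-0.071, -3.141, 0.0]
wrist_force: [0.8, 1.3, -1.1]
width: 0.416
grip_force: 59.5
```

Call:
drive_tool([
  [0, 0, 0, 0, 0, 0.003, 0],
  [0, 0, 0, 0, 0, 0, 0],
  [0, 0, 0, 0, 0, 0, 0],
])

```text
time: 24.73
tool_pos: [0.5533, 0.3822, 0.0508]
tcp_rot: [-0.071, -3.14, 0.001]
wrist_force: [-0.5, -0.1, -1.4]
width: 0.415
grip_force: 59.5
```

Call:
drive_tool([
  [0, 0, 0, 0, 0, 0.003, 0],
  [0, 0, 0, 0, 0, 0, 0],
  [0, 0, 0, 0, 0, 0, 0],
])

```text
time: 24.98
tool_pos: [0.5534, 0.3822, 0.0479]
tcp_rot: [-0.071, -3.14, 0.001]
wrist_force: [0.1, -0.6, -0.8]
width: 0.418
grip_force: 59.5
```

Call:
drive_tool([
  [0, 0, 0, 0, 0, 0.002, 0],
  [0, 0, 0, 0, 0, 0, 0],
  [0, 0, 0, 0, 0, 0, 0],
])

```text
time: 25.23
tool_pos: [0.5535, 0.3822, 0.046]
tcp_rot: [-0.071, -3.14, 0.0]
wrist_force: [0.1, -0.9, 0.3]
width: 0.418
grip_force: 59.5
```

Call:
drive_tool([
  [0, 0, 0, 0, 0, 0.002, 0],
  [0, 0, 0, 0, 0, 0, 0],
  [0, 0, 0, 0, 0, 0, 0],
])

```text
time: 25.48
tool_pos: [0.5535, 0.3823, 0.0441]
tcp_rot: [-0.071, -3.14, 0.0]
wrist_force: [0.4, 0.1, -0.7]
width: 0.416
grip_force: 59.5
```

Call:
drive_tool([
  [0, 0, 0, 0, 0, 0.001, 0],
  [0, 0, 0, 0, 0, 0, 0],
  [0, 0, 0, 0, 0, 0, 0],
])

```text
time: 25.73
tool_pos: [0.5539, 0.3824, 0.0437]
tcp_rot: [0.071, 3.14, 0.0]
wrist_force: [-0.1, -0.2, 1.4]
width: 0.419
grip_force: 59.8
```

Call:
drive_tool([
  [0, 0, 0, 0, 0, 0, 1],
  [0, 0, 0, 0, 0, 0, 1],
  [0, 0, 0, 0, 0, 0, 1],
  [0, 0, 0, 0, 0, 0, 1],
  [0, 0, 0, 0, 0, -0.03, 1],
  [0, 0, 0, 0, 0, -0.04, 1],
  [0, 0, 0, 0, 0, -0.04, 1],
  [0, 0, 0, 0, 0, -0.035, 1],
])

```text
time: 26.4
tool_pos: [0.5537, 0.3825, 0.1905]
tcp_rot: [0.071, 3.14, 0.001]
wrist_force: [1.1, 0.8, -0.3]
width: 0.997
grip_force: 0.0
```

```bash
python3 - <<'E'
from h import *
q=read_camera("scene")
cv2.imwrite("pics/s5.png",cv2.resize(q["color"][130:260,180:330],None,fx=4,fy=4,interpolation=cv2.INTER_CUBIC)[:,:,::-1])
# cup position refined from the top, arm may occlude
p=read_camera("top")
for m in masks_of(p,"sauce_cup")[:3]:
    k,_=cv2.findContours(m["mask"].astype(np.uint8),0,1);c,s,a=cv2.fitEllipse(max(k,key=len));print(m["score"],c,s,at_z(p,[c],.048)[0])
plan(("cup",.19,87.4),("cup",.02,87.4))
E
```

```text
0.81 (383.13995361328125, 157.45822143554688) (19.581266403198242, 20.216453552246094) [ 0.61838303 -0.14090546  0.048     ]
0.57 (319.8652648925781, 145.89329528808594) (20.319461822509766, 20.37434196472168) [0.64987514 0.05422214 0.048     ]
t 26.6 tcp [0.5563 0.3842 0.194 ] yaw 87.4 tilt 0.56 F [ 0.3  0.3 -0.3] w 1.003 g 0.0 q [ 0.57  0.28  1.65  0.    1.2  -0.96]
cup turn 0.0 (1 x 0.02) shift [-0.1056 -0.3267  0.004 ] = 10 x [-0.0106 -0.0327  0.0004]
cup turn -0.0 (0 x -0.00) shift [0.   0.   0.17] = 5 x [0.    0.    0.034]
```

View pics/s5.png

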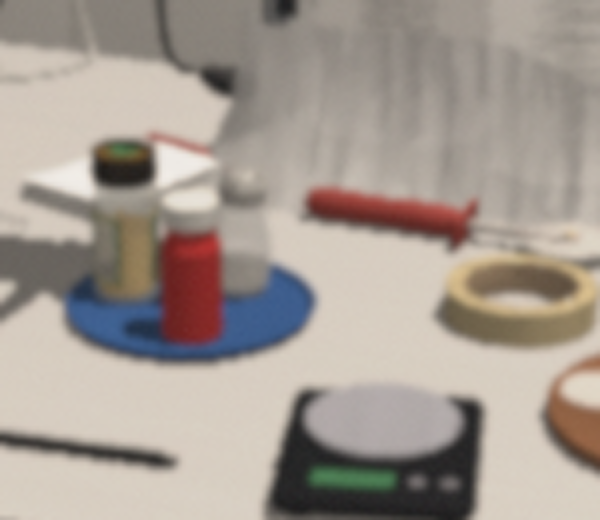

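Call:
drive_tool([
  [0, 0, 0, -0.005, -0.014, 0, 1],
  [0, 0, 0, -0.01, -0.03, 0, 1],
  [0, 0, 0, -0.011, -0.033, 0, 1],
  [0, 0, 0, -0.011, -0.033, 0, 1],
  [0, 0, 0, -0.011, -0.033, 0, 1],
  [0, 0, 0, -0.011, -0.033, 0, 1],
  [0, 0, 0, -0.011, -0.033, 0, 1],
  [0, 0, 0, -0.011, -0.033, 0, 1],
], force=20)

```text
time: 27.22
tool_pos: [0.622, 0.134, 0.1853]
tcp_rot: [-0.071, -3.136, 0.002]
wrist_force: [0.3, -0.2, -0.9]
width: 0.995
grip_force: 0.0
```

Call:
drive_tool([
  [0, 0, 0, -0.011, -0.033, 0, 1],
  [0, 0, 0, -0.01, -0.03, 0, 1],
  [0, 0, 0, -0.007, -0.019, 0, 1],
  [0, 0, 0, 0, 0, 0.025, 1],
  [0, 0, 0, 0, 0, 0.035, 1],
  [0, 0, 0, 0, 0, 0.025, 1],
  [0, 0, 0, 0, 0, 0, 1],
  [0, 0, 0, 0, 0, 0, 1],
])

```text
time: 27.88
tool_pos: [0.6444, 0.0528, 0.0992]
tcp_rot: [-0.072, -3.132, 0.001]
wrist_force: [0.8, 0.1, 0.0]
width: 1.0
grip_force: 0.0
```

```bash
sed -i 's/"cup":(.647,.053)/"cup":(.648,.0538)/' h.py; python3 - <<'E'
from h import *
plan(("cup",.02,87.4))
E
```

```text
t 27.9 tcp [0.6444 0.0528 0.0992] yaw 87.4 tilt 0.49 F [0.8 0.1 0. ] w 1.000 g 0.0 q [ 0.04  0.32  1.78 -0.    1.04 -1.48]
cup turn -0.0 (1 x -0.02) shift [-0.0036  0.0012  0.0792] = 3 x [-0.0012  0.0004  0.0264]
```

Call:
drive_tool([
  [0, 0, 0, -0.002, 0.001, 0.025, 1],
  [0, 0, 0, 0, 0, 0.025, 1],
  [0, 0, 0, 0, 0, 0.015, 1],
  [0, 0, 0, 0, 0, 0.009, 1],
  [0, 0, 0, 0, 0, 0, 1],
  [0, 0, 0, 0, 0, 0, 1],
])

```text
time: 28.38
tool_pos: [0.6507, 0.0547, 0.0304]
tcp_rot: [0.071, 3.14, -0.0]
wrist_force: [-0.4, 0.1, 0.7]
width: 0.995
grip_force: 0.0
```

Call:
drive_tool([
  [0, 0, 0, 0, 0, 0, 1],
  [0, 0, 0, 0, 0, 0, 1],
])

```text
time: 28.55
tool_pos: [0.6516, 0.0548, 0.0315]
tcp_rot: [0.071, 3.137, 0.0]
wrist_force: [0.5, 0.1, 0.4]
width: 1.003
grip_force: 0.0
```

Call:
drive_tool([
  [0, 0, 0, 0, 0, 0, 0.6],
  [0, 0, 0, 0, 0, 0, 0.6],
  [0, 0, 0, 0, 0, 0, 0.6],
  [0, 0, 0, 0, 0, 0, 0.6],
  [0, 0, 0, 0, 0, 0, 0.6],
])

```text
time: 28.97
tool_pos: [0.6508, 0.0547, 0.0309]
tcp_rot: [0.071, 3.139, 0.0]
wrist_force: [-1.8, 0.1, 5.4]
width: 0.751
grip_force: 21.4
```

```bash
python3 - <<'E'
from h import *
plan(("cup",.02,87.4))
E
```

```text
t 29.0 tcp [0.6508 0.0547 0.0309] yaw 87.4 tilt 0.11 F [-1.8  0.1  5.4] w 0.751 g 21.4 q [ 0.05  0.41  1.82 -0.    0.92 -1.48]
cup turn 0.0 (1 x 0.02) shift [ 0.0028 -0.001   0.0109] = 1 x [ 0.0028 -0.001   0.0109]
```

Call:
drive_tool([
  [0, 0, 0, 0, 0, 0, 1],
  [0, 0, 0, 0, 0, 0, 1],
  [0, 0, 0, 0, 0, 0, 1],
  [0, 0, 0, 0.002, 0, 0.005, 1],
  [0, 0, 0, 0, 0, 0.004, 1],
  [0, 0, 0, 0, 0, 0, 1],
  [0, 0, 0, 0, 0, 0, 1],
])

```text
time: 29.55
tool_pos: [0.6471, 0.0547, 0.0193]
tcp_rot: [-0.071, -3.139, 0.0]
wrist_force: [0.2, 0.2, 0.6]
width: 1.001
grip_force: 0.0
```

Call:
drive_tool([
  [0, 0, 0, 0, 0, 0, 0],
  [0, 0, 0, 0, 0, 0, 0],
  [0, 0, 0, 0, 0, 0, 0],
  [0, 0, 0, 0, 0, 0, 0],
  [0, 0, 0, 0, 0, 0, 0],
], force=25)

```text
time: 29.97
tool_pos: [0.6483, 0.0548, 0.0207]
tcp_rot: [0.071, 3.14, 0.0]
wrist_force: [0.2, 0.4, 1.8]
width: 0.745
grip_force: 27.6
```

Call:
drive_tool([
  [0, 0, 0, 0, 0, -0.005, 0],
  [0, 0, 0, 0, 0, -0.015, 0],
  [0, 0, 0, 0, 0, -0.025, 0],
  [0, 0, 0, 0, 0, -0.025, 0],
  [0, 0, 0, 0, 0, -0.01, 0],
  [0, 0, 0, 0, 0, 0, 0],
  [0, 0, 0, 0, 0, 0, 0],
])

```text
time: 30.55
tool_pos: [0.6482, 0.0548, 0.1006]
tcp_rot: [0.071, 3.14, 0.0]
wrist_force: [0.8, -0.0, -1.7]
width: 0.746
grip_force: 27.7
```

```bash
python3 - <<'E'
from h import *
plan(("plate",.12,87.4),("plate",.06,87.4))
q=read_camera("scene")
cv2.imwrite("pics/s6.png",cv2.resize(q["color"][150:260,310:410],None,fx=4,fy=4,interpolation=cv2.INTER_CUBIC)[:,:,::-1])
E
```

```text
t 30.6 tcp [0.6482 0.0548 0.1006] yaw 87.4 tilt 0.07 F [ 0.8 -0.  -1.7] w 0.746 g 27.7 q [ 0.05  0.32  1.78 -0.    1.04 -1.48]
plate turn 0.0 (1 x 0.01) shift [ 0.1853  0.0799 -0.0194] = 6 x [ 0.0309  0.0133 -0.0032]
plate turn -0.0 (0 x -0.00) shift [0.   0.   0.06] = 2 x [0.   0.   0.03]
```

View pics/s6.png

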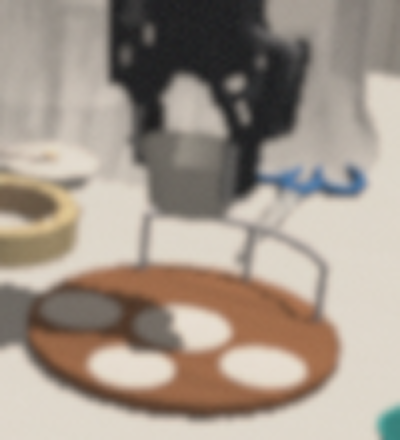

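Call:
drive_tool([
  [0, 0, 0, 0.01, 0.004, -0.005, 0],
  [0, 0, 0, 0.025, 0.01, -0.005, 0],
  [0, 0, 0, 0.03, 0.013, 0, 0],
  [0, 0, 0, 0.03, 0.013, 0, 0],
  [0, 0, 0, 0.03, 0.013, 0, 0],
  [0, 0, 0, 0.03, 0.013, 0, 0],
  [0, 0, 0, 0.02, 0.009, 0, 0],
  [0, 0, 0, 0.01, 0.005, 0, 0],
])

```text
time: 31.27
tool_pos: [0.4617, 0.1435, 0.1082]
tcp_rot: [-0.069, -3.136, 0.001]
wrist_force: [-0.9, -0.3, -0.2]
width: 0.744
grip_force: 27.7
```

Call:
drive_tool([
  [0, 0, 0, 0, 0, 0.01, 0],
  [0, 0, 0, 0, 0, 0.02, 0],
  [0, 0, 0, 0, 0, 0.02, 0],
  [0, 0, 0, 0, 0, 0.01, 0],
  [0, 0, 0, 0, 0, 0, 0],
  [0, 0, 0, 0, 0, 0, 0],
  [0, 0, 0, 0, 0, 0, 0],
])

```text
time: 31.85
tool_pos: [0.4677, 0.143, 0.0507]
tcp_rot: [0.072, 3.14, 0.0]
wrist_force: [0.7, -0.6, -0.5]
width: 0.75
grip_force: 27.7
```

```bash
python3 - <<'E'
from h import *
plan(("plate",.0375,87.4))
E
```

```text
t 31.9 tcp [0.4677 0.143  0.0507] yaw 87.4 tilt 0.05 F [ 0.7 -0.6 -0.5] w 0.750 g 27.7 q [ 0.25  0.1   2.16 -0.    0.88 -1.28]
plate turn -0.0 (1 x -0.02) shift [ 0.001  -0.      0.0132] = 1 x [ 0.001  -0.      0.0132]
```

Call:
drive_tool([
  [0, 0, 0, 0.001, 0, 0.005, 0],
  [0, 0, 0, 0, 0, 0.004, 0],
  [0, 0, 0, 0, 0, 0.002, 0],
  [0, 0, 0, 0, 0, 0, 0],
  [0, 0, 0, 0, 0, 0, 0],
])

```text
time: 32.27
tool_pos: [0.4657, 0.1431, 0.0393]
tcp_rot: [-0.071, -3.141, 0.0]
wrist_force: [-0.5, 0.6, -0.7]
width: 0.745
grip_force: 27.7
```

Call:
drive_tool([
  [0, 0, 0, 0, 0, 0.001, 0],
  [0, 0, 0, 0, 0, 0, 0],
  [0, 0, 0, 0, 0, 0, 0],
])

```text
time: 32.52
tool_pos: [0.4658, 0.1431, 0.0384]
tcp_rot: [0.071, 3.141, 0.0]
wrist_force: [0.4, -0.1, 0.1]
width: 0.746
grip_force: 27.7
```

Call:
drive_tool([
  [0, 0, 0, 0, 0, 0.001, 0],
  [0, 0, 0, 0, 0, 0, 0],
  [0, 0, 0, 0, 0, 0, 0],
])

```text
time: 32.77
tool_pos: [0.4659, 0.1432, 0.0377]
tcp_rot: [0.071, 3.14, 0.0]
wrist_force: [-1.7, -0.4, 4.1]
width: 0.748
grip_force: 27.9
```

Call:
drive_tool([
  [0, 0, 0, 0, 0, 0, 1],
  [0, 0, 0, 0, 0, 0, 1],
  [0, 0, 0, 0, 0, 0, 1],
  [0, 0, 0, 0, 0, -0.03, 1],
  [0, 0, 0, 0, 0, -0.04, 1],
  [0, 0, 0, 0, 0, -0.04, 1],
  [0, 0, 0, 0, 0, -0.04, 1],
  [0, 0, 0, 0, 0, 0, 1],
])

```text
time: 33.43
tool_pos: [0.4714, 0.1445, 0.1965]
tcp_rot: [0.071, 3.126, 0.006]
wrist_force: [1.1, 0.2, 0.5]
width: 0.997
grip_force: 0.0
```

```bash
python3 - <<'E'
from h import *
plan(((.5537,.3824),.19,87.4))
q=read_camera("scene");p=read_camera("top")
b=cv2.resize(q["color"][170:270,190:310],None,fx=3,fy=3,interpolation=cv2.INTER_CUBIC)
a=cv2.resize(p["color"][160:260,230:350],None,fx=3,fy=3,interpolation=cv2.INTER_CUBIC)
cv2.imwrite("pics/s7.png",np.hstack([b,a])[:,:,::-1])
for c in(q,p):
  for m in masks_of(c,"sauce_cup")[:3]:
    k,_=cv2.findContours(m["mask"].astype(np.uint8),0,1);e,s,_=cv2.fitEllipse(max(k,key=len));print(m["score"],m["bbox"],e,at_z(c,[e],.065)[0])
E
```

```text
t 33.4 tcp [0.4714 0.1445 0.1965] yaw 87.4 tilt 0.90 F [1.1 0.2 0.5] w 0.997 g 0.0 q [ 0.25 -0.07  2.03 -0.    1.16 -1.28]
(0.5537, 0.3824) turn 0.0 (1 x 0.01) shift [-0.0714  0.2413  0.0065] = 7 x [-0.0102  0.0345  0.0009]
0.77 [405.4, 251.8, 434.8, 279.2] (418.3237609863281, 263.877197265625) [ 0.54847079 -0.19054745  0.065     ]
0.62 [375.0, 147.6, 397.4, 167.6] (383.67803955078125, 158.13172912597656) [ 0.61397538 -0.1385922   0.065     ]
```

View pics/s7.png

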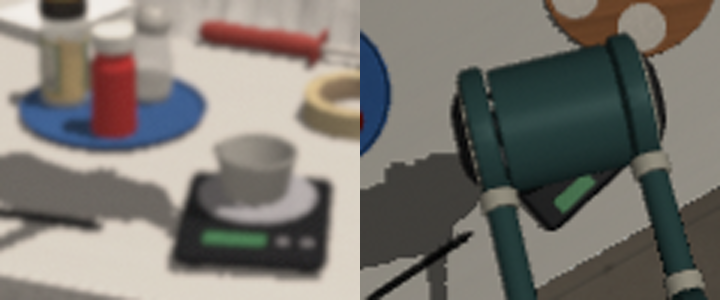

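Call:
drive_tool([
  [0, 0, 0, -0.004, 0.015, 0, 1],
  [0, 0, 0, -0.01, 0.03, 0, 1],
  [0, 0, 0, -0.011, 0.034, 0, 1],
  [0, 0, 0, -0.011, 0.034, 0, 1],
  [0, 0, 0, -0.011, 0.034, 0, 1],
  [0, 0, 0, -0.011, 0.034, 0, 1],
  [0, 0, 0, -0.009, 0.03, 0, 1],
  [0, 0, 0, -0.006, 0.02, 0, 1],
], force=40)

```text
time: 34.3
tool_pos: [0.5483, 0.3726, 0.1836]
tcp_rot: [-0.069, -3.137, 0.003]
wrist_force: [0.6, -0.5, 0.7]
width: 0.995
grip_force: 0.0
```

Call:
drive_tool([
  [0, 0, 0, -0.003, 0.012, 0, 1],
  [0, 0, 0, 0, 0, 0.02, 1],
  [0, 0, 0, 0, 0, 0.03, 1],
  [0, 0, 0, 0, 0, 0.01, 1],
  [0, 0, 0, 0, 0, 0, 1],
  [0, 0, 0, 0, 0, 0, 1],
  [0, 0, 0, 0, 0, 0, 1],
])

```text
time: 34.88
tool_pos: [0.5531, 0.3823, 0.1282]
tcp_rot: [0.072, 3.14, 0.001]
wrist_force: [0.9, 0.4, 1.2]
width: 1.001
grip_force: 0.0
```

```bash
python3 - <<'E'
from h import *
plan(((.5537,.3824),.0437,87.4))
E
```

```text
t 34.9 tcp [0.5531 0.3823 0.1282] yaw 87.4 tilt 0.05 F [0.9 0.4 1.2] w 1.001 g 0.0 q [ 0.57  0.33  1.71 -0.    1.1  -0.96]
(0.5537, 0.3824) turn -0.0 (1 x -0.02) shift [-0.0006  0.0002  0.0845] = 3 x [-0.0002  0.0001  0.0282]
```

Call:
drive_tool([
  [0, 0, 0, -0.001, 0, 0.02, 1],
  [0, 0, 0, 0, 0, 0.03, 1],
  [0, 0, 0, 0, 0, 0.02, 1],
  [0, 0, 0, 0, 0, 0.011, 1],
  [0, 0, 0, 0, 0, 0.003, 1],
  [0, 0, 0, 0, 0, 0, 1],
  [0, 0, 0, 0, 0, 0, 1],
  [0, 0, 0, 0, 0, 0, 1],
])

```text
time: 35.55
tool_pos: [0.5552, 0.3833, 0.0457]
tcp_rot: [0.071, 3.138, 0.003]
wrist_force: [-0.9, 0.2, -0.4]
width: 0.997
grip_force: 0.0
```

Call:
drive_tool([
  [0, 0, 0, 0, 0, 0, 0],
  [0, 0, 0, 0, 0, 0, 0],
  [0, 0, 0, 0, 0, 0, 0],
  [0, 0, 0, 0, 0, 0, 0],
  [0, 0, 0, 0, 0, 0, 0],
  [0, 0, 0, 0, 0, 0, 0],
], force=50)

```text
time: 36.05
tool_pos: [0.554, 0.3825, 0.0441]
tcp_rot: [0.071, 3.14, 0.0]
wrist_force: [-1.0, -1.6, 4.5]
width: 0.421
grip_force: 49.7
```

Call:
drive_tool([
  [0, 0, 0, 0, 0, -0.005, 0],
  [0, 0, 0, 0, 0, -0.02, 0],
  [0, 0, 0, 0, 0, -0.035, 0],
  [0, 0, 0, 0, 0, -0.035, 0],
  [0, 0, 0, 0, 0, -0.035, 0],
  [0, 0, 0, 0, 0, -0.025, 0],
  [0, 0, 0, 0, 0, -0.01, 0],
  [0, 0, 0, 0, 0, 0, 0],
])

```text
time: 36.72
tool_pos: [0.5553, 0.3835, 0.212]
tcp_rot: [0.071, 3.136, 0.006]
wrist_force: [0.8, 0.8, -0.2]
width: 0.418
grip_force: 49.5
```

```bash
python3 - <<'E'
from h import *
plan(((.6452,-.0123),.215,87.4),((.6452,-.0123),.0520,87.4))
E
```

```text
t 36.7 tcp [0.5553 0.3835 0.212 ] yaw 87.4 tilt 0.37 F [ 0.8  0.8 -0.2] w 0.418 g 49.5 q [ 0.57  0.27  1.63  0.    1.23 -0.96]
(0.6452, -0.0123) turn 0.0 (1 x 0.01) shift [-0.1078 -0.3913 -0.003 ] = 11 x [-0.0098 -0.0356 -0.0003]
(0.6452, -0.0123) turn -0.0 (0 x -0.00) shift [0.    0.    0.163] = 5 x [0.     0.     0.0326]
```

Call:
drive_tool([
  [0, 0, 0, -0.004, -0.015, 0, 0],
  [0, 0, 0, -0.008, -0.028, 0, 0],
  [0, 0, 0, -0.0095, -0.034, 0, 0],
  [0, 0, 0, -0.0095, -0.034, 0, 0],
  [0, 0, 0, -0.0095, -0.034, 0, 0],
  [0, 0, 0, -0.0095, -0.034, 0, 0],
  [0, 0, 0, -0.0095, -0.034, 0, 0],
  [0, 0, 0, -0.0095, -0.034, 0, 0],
])

```text
time: 37.38
tool_pos: [0.6093, 0.1297, 0.2042]
tcp_rot: [-0.071, -3.135, 0.002]
wrist_force: [0.8, -0.3, -1.0]
width: 0.42
grip_force: 49.5
```

Call:
drive_tool([
  [0, 0, 0, -0.0095, -0.034, 0, 0],
  [0, 0, 0, -0.0095, -0.034, 0, 0],
  [0, 0, 0, -0.0095, -0.034, 0, 0],
  [0, 0, 0, -0.007, -0.025, 0, 0],
  [0, 0, 0, -0.0045, -0.0165, 0, 0],
  [0, 0, 0, 0, 0, 0, 0],
  [0, 0, 0, 0, 0, 0, 0],
  [0, 0, 0, 0, 0, 0, 0],
])

```text
time: 38.05
tool_pos: [0.6433, -0.0125, 0.2057]
tcp_rot: [-0.072, -3.136, -0.001]
wrist_force: [-0.1, 0.6, -0.3]
width: 0.421
grip_force: 49.6
```

Call:
drive_tool([
  [0, 0, 0, 0, 0, 0.02, 0],
  [0, 0, 0, 0, 0, 0.03, 0],
  [0, 0, 0, 0, 0, 0.03, 0],
  [0, 0, 0, 0, 0, 0.03, 0],
  [0, 0, 0, 0, 0, 0.025, 0],
  [0, 0, 0, 0, 0, 0.01, 0],
  [0, 0, 0, 0, 0, 0, 0],
  [0, 0, 0, 0, 0, 0, 0],
])

```text
time: 38.72
tool_pos: [0.6445, -0.0117, 0.063]
tcp_rot: [-0.069, -3.14, -0.0]
wrist_force: [0.7, -0.5, -0.3]
width: 0.415
grip_force: 49.6
```

Call:
drive_tool([
  [0, 0, 0, 0, 0, 0, 0],
  [0, 0, 0, 0, 0, 0, 0],
])

```text
time: 38.88
tool_pos: [0.6469, -0.0125, 0.0659]
tcp_rot: [0.07, 3.136, -0.0]
wrist_force: [0.3, -0.7, 0.5]
width: 0.42
grip_force: 49.6
```

```bash
python3 - <<'E'
from h import *
plan(((.6452,-.0123),.0520,87.4))
E
```

```text
t 38.9 tcp [ 0.6469 -0.0125  0.0659] yaw 87.4 tilt 0.25 F [ 0.3 -0.7  0.5] w 0.420 g 49.6 q [-0.06  0.35  1.81  0.    0.97 -1.58]
(0.6452, -0.0123) turn 0.0 (1 x 0.03) shift [0.0017 0.0001 0.0139] = 1 x [0.0017 0.0001 0.0139]
```

Call:
drive_tool([
  [0, 0, 0, 0.001, 0, 0.005, 0],
  [0, 0, 0, 0, 0, 0.004, 0],
  [0, 0, 0, 0, 0, 0.002, 0],
  [0, 0, 0, 0, 0, 0, 0],
  [0, 0, 0, 0, 0, 0, 0],
  [0, 0, 0, 0, 0, 0, 0],
])

```text
time: 39.38
tool_pos: [0.6438, -0.0127, 0.0523]
tcp_rot: [-0.071, -3.141, 0.0]
wrist_force: [-0.2, -0.8, -0.4]
width: 0.419
grip_force: 49.6
```

Call:
drive_tool([
  [0, 0, 0, 0, 0, 0.001, 0],
  [0, 0, 0, 0, 0, 0, 0],
  [0, 0, 0, 0, 0, 0, 0],
])

```text
time: 39.63
tool_pos: [0.6443, -0.0127, 0.0521]
tcp_rot: [0.071, 3.14, -0.0]
wrist_force: [-1.3, -0.9, 5.5]
width: 0.422
grip_force: 50.5
```

Call:
drive_tool([
  [0, 0, 0, 0, 0, 0.001, 0],
  [0, 0, 0, 0, 0, 0, 0],
  [0, 0, 0, 0, 0, 0, 0],
])

```text
time: 39.88
tool_pos: [0.6446, -0.0128, 0.0521]
tcp_rot: [0.071, 3.139, -0.0]
wrist_force: [-2.5, -0.5, 10.0]
width: 0.419
grip_force: 51.2
```

Down. Release, rise, and plan the red bottle.

Call:
drive_tool([
  [0, 0, 0, 0, 0, 0, 1],
  [0, 0, 0, 0, 0, 0, 1],
  [0, 0, 0, 0, 0, 0, 1],
  [0, 0, 0, 0, 0, 0, 1],
  [0, 0, 0, 0, 0, -0.03, 1],
  [0, 0, 0, 0, 0, -0.04, 1],
  [0, 0, 0, 0, 0, -0.04, 1],
  [0, 0, 0, 0, 0, -0.04, 1],
])

```text
time: 40.55
tool_pos: [0.643, -0.0125, 0.2008]
tcp_rot: [-0.071, -3.139, -0.0]
wrist_force: [0.5, -0.6, 0.3]
width: 0.998
grip_force: 0.0
```

Call:
drive_tool([
  [0, 0, 7, 0, 0, 0, 1],
  [0, 0, 7, 0, 0, 0, 1],
  [0, 0, 7, 0, 0, 0, 1],
  [0, 0, 7, 0, 0, 0, 1],
  [0, 0, 7, 0, 0, 0, 1],
  [0, 0, 7, 0, 0, 0, 1],
  [0, 0, 7, 0, 0, 0, 1],
  [0, 0, 7, 0, 0, 0, 1],
])

```text
time: 41.22
tool_pos: [0.6436, -0.0126, 0.1996]
tcp_rot: [-1.545, -2.734, 0.001]
wrist_force: [0.4, 0.2, -0.5]
width: 1.0
grip_force: 0.0
```

Call:
drive_tool([
  [0, 0, 7, 0, 0, 0, 1],
  [0, 0, 7, 0, 0, 0, 1],
  [0, 0, 5, 0, 0, 0, 1],
  [0, 0, 0, 0, 0, 0, 1],
  [0, 0, 0, 0, 0, 0, 1],
])

```text
time: 41.63
tool_pos: [0.6436, -0.0126, 0.1998]
tcp_rot: [-1.965, -2.451, 0.001]
wrist_force: [0.2, -0.6, 0.4]
width: 1.001
grip_force: 0.0
```

```bash
python3 - <<'E'
from h import *
plan(((.4853,.3449),.2,12.4))
E
```

```text
t 41.6 tcp [ 0.6436 -0.0126  0.1998] yaw 12.6 tilt 0.04 F [ 0.2 -0.6  0.4] w 1.001 g 0.0 q [-0.06  0.23  1.71 -0.    1.21 -0.28]
(0.4853, 0.3449) turn 0.2 (1 x 0.16) shift [ 3.831e-01 -7.790e-02 -2.000e-04] = 11 x [ 0.0348 -0.0071 -0.    ]
```

Call:
drive_tool([
  [0, 0, 0.2, 0.018, -0.004, 0, 1],
  [0, 0, 0, 0.033, -0.0067, 0, 1],
  [0, 0, 0, 0.033, -0.0067, 0, 1],
  [0, 0, 0, 0.033, -0.0067, 0, 1],
  [0, 0, 0, 0.033, -0.0067, 0, 1],
  [0, 0, 0, 0.033, -0.0067, 0, 1],
  [0, 0, 0, 0.033, -0.0067, 0, 1],
  [0, 0, 0, 0.033, -0.0067, 0, 1],
])

```text
time: 42.3
tool_pos: [0.5405, 0.2213, 0.2003]
tcp_rot: [1.97, 2.447, 0.0]
wrist_force: [1.0, 0.6, 0.5]
width: 1.002
grip_force: 0.0
```

Call:
drive_tool([
  [0, 0, 0, 0.033, -0.0067, 0, 1],
  [0, 0, 0, 0.033, -0.0067, 0, 1],
  [0, 0, 0, 0.033, -0.0067, 0, 1],
  [0, 0, 0, 0.025, -0.005, 0, 1],
  [0, 0, 0, 0.01, -0.002, 0, 1],
  [0, 0, 0, 0, 0, 0.02, 1],
  [0, 0, 0, 0, 0, 0.03, 1],
  [0, 0, 0, 0, 0, 0.01, 1],
])

```text
time: 42.97
tool_pos: [0.4846, 0.3438, 0.1366]
tcp_rot: [-1.969, -2.446, 0.008]
wrist_force: [-0.2, -1.2, -1.3]
width: 0.998
grip_force: 0.0
```

Call:
drive_tool([
  [0, 0, 0, 0, 0, 0, 1],
  [0, 0, 0, 0, 0, 0, 1],
  [0, 0, 0, 0, 0, 0, 1],
])

```text
time: 43.22
tool_pos: [0.4876, 0.3452, 0.1416]
tcp_rot: [1.973, 2.444, 0.003]
wrist_force: [0.3, -0.5, -0.3]
width: 1.0
grip_force: 0.0
```

```bash
python3 - <<'E'
from h import *
plan(((.4853,.3449),.0476,12.4))
E
```

```text
t 43.2 tcp [0.4876 0.3452 0.1416] yaw 12.2 tilt 0.10 F [ 0.3 -0.5 -0.3] w 1.000 g 0.0 q [ 0.57  0.19  1.87 -0.    1.08  0.36]
(0.4853, 0.3449) turn -0.2 (1 x -0.21) shift [ 0.0002 -0.0024  0.094 ] = 3 x [ 0.0001 -0.0008  0.0313]
```

Call:
drive_tool([
  [0, 0, 0, 0, -0.002, 0.02, 1],
  [0, 0, 0, 0, 0, 0.03, 1],
  [0, 0, 0, 0, 0, 0.025, 1],
  [0, 0, 0, 0, 0, 0.014, 1],
  [0, 0, 0, 0, 0, 0.003, 1],
  [0, 0, 0, 0, 0, 0, 1],
  [0, 0, 0, 0, 0, 0, 1],
  [0, 0, 0, 0, 0, 0, 1],
])

```text
time: 43.88
tool_pos: [0.4864, 0.3458, 0.0507]
tcp_rot: [1.972, 2.444, 0.006]
wrist_force: [-0.8, -0.4, 0.2]
width: 0.999
grip_force: 0.0
```

Call:
drive_tool([
  [0, 0, 0, 0, 0, 0, 0],
  [0, 0, 0, 0, 0, 0, 0],
  [0, 0, 0, 0, 0, 0, 0],
  [0, 0, 0, 0, 0, 0, 0],
  [0, 0, 0, 0, 0, 0, 0],
  [0, 0, 0, 0, 0, 0, 0],
], force=40)

```text
time: 44.38
tool_pos: [0.4848, 0.345, 0.049]
tcp_rot: [1.972, 2.445, 0.001]
wrist_force: [-1.5, -1.0, 5.2]
width: 0.448
grip_force: 40.1
```

Call:
drive_tool([
  [0, 0, 0, 0, 0, -0.005, 0],
  [0, 0, 0, 0, 0, -0.02, 0],
  [0, 0, 0, 0, 0, -0.035, 0],
  [0, 0, 0, 0, 0, -0.035, 0],
  [0, 0, 0, 0, 0, -0.035, 0],
  [0, 0, 0, 0, 0, -0.025, 0],
  [0, 0, 0, 0, 0, -0.01, 0],
  [0, 0, 0, 0, 0, 0, 0],
])

```text
time: 45.05
tool_pos: [0.4863, 0.3458, 0.2166]
tcp_rot: [1.971, 2.444, 0.009]
wrist_force: [-0.6, 0.3, -1.4]
width: 0.45
grip_force: 40.6
```

```bash
python3 - <<'E'
from h import *
plan(((.5854,.038),.215,12.4),((.5854,.038),.0555,12.4))
E
```

```text
t 45.0 tcp [0.4863 0.3458 0.2166] yaw 12.2 tilt 0.35 F [-0.6  0.3 -1.4] w 0.450 g 40.6 q [ 0.58  0.12  1.8  -0.    1.21  0.36]
(0.5854, 0.038) turn -0.2 (1 x -0.19) shift [-0.3219  0.0307  0.0016] = 9 x [-0.0358  0.0034  0.0002]
(0.5854, 0.038) turn -0.0 (0 x -0.00) shift [0.     0.     0.1595] = 5 x [0.     0.     0.0319]
```

Call:
drive_tool([
  [0, 0, 0, -0.015, 0.0015, 0, 0],
  [0, 0, 0, -0.027, 0.0025, 0, 0],
  [0, 0, 0, -0.034, 0.0035, 0, 0],
  [0, 0, 0, -0.034, 0.0035, 0, 0],
  [0, 0, 0, -0.034, 0.0035, 0, 0],
  [0, 0, 0, -0.034, 0.0035, 0, 0],
  [0, 0, 0, -0.034, 0.0035, 0, 0],
  [0, 0, 0, -0.034, 0.0035, 0, 0],
])

```text
time: 45.72
tool_pos: [0.5592, 0.107, 0.2094]
tcp_rot: [-1.97, -2.442, 0.007]
wrist_force: [0.9, 0.9, -0.8]
width: 0.453
grip_force: 40.6
```

Call:
drive_tool([
  [0, 0, 0, -0.034, 0.0035, 0, 0],
  [0, 0, 0, -0.026, 0.002, 0, 0],
  [0, 0, 0, -0.0155, 0.0015, 0, 0],
  [0, 0, 0, 0, 0, 0, 0],
  [0, 0, 0, 0, 0, 0.02, 0],
  [0, 0, 0, 0, 0, 0.03, 0],
  [0, 0, 0, 0, 0, 0.03, 0],
  [0, 0, 0, 0, 0, 0.025, 0],
])

```text
time: 46.38
tool_pos: [0.5808, 0.0374, 0.1037]
tcp_rot: [-1.97, -2.442, 0.006]
wrist_force: [-0.1, 0.1, -1.6]
width: 0.45
grip_force: 40.6
```

Call:
drive_tool([
  [0, 0, 0, 0, 0, 0.02, 0],
  [0, 0, 0, 0, 0, 0.01, 0],
  [0, 0, 0, 0, 0, 0, 0],
  [0, 0, 0, 0, 0, 0, 0],
  [0, 0, 0, 0, 0, 0, 0],
])

```text
time: 46.8
tool_pos: [0.5846, 0.0374, 0.0792]
tcp_rot: [1.972, 2.444, 0.002]
wrist_force: [-0.5, 1.1, -1.0]
width: 0.449
grip_force: 40.5
```

```bash
python3 - <<'E'
from h import *
plan(((.5854,.038),.0570,12.4))
E
```

```text
t 46.8 tcp [0.5846 0.0374 0.0792] yaw 12.2 tilt 0.08 F [-0.5  1.1 -1. ] w 0.449 g 40.5 q [ 0.02  0.24  1.94  0.    0.97 -0.19]
(0.5854, 0.038) turn -0.2 (1 x -0.18) shift [0.0004 0.0009 0.0222] = 1 x [0.0004 0.0009 0.0222]
```

Call:
drive_tool([
  [0, 0, 0, 0, 0.001, 0.01, 0],
  [0, 0, 0, 0, 0, 0.006, 0],
  [0, 0, 0, 0, 0, 0.003, 0],
  [0, 0, 0, 0, 0, 0, 0],
  [0, 0, 0, 0, 0, 0, 0],
  [0, 0, 0, 0, 0, 0, 0],
])

```text
time: 47.3
tool_pos: [0.585, 0.0375, 0.0595]
tcp_rot: [1.973, 2.445, 0.0]
wrist_force: [0.0, -0.3, -0.7]
width: 0.449
grip_force: 40.6
```

Call:
drive_tool([
  [0, 0, 0, 0, 0, 0.001, 0],
  [0, 0, 0, 0, 0, 0, 0],
  [0, 0, 0, 0, 0, 0, 0],
])

```text
time: 47.55
tool_pos: [0.5849, 0.0375, 0.0584]
tcp_rot: [1.972, 2.445, 0.0]
wrist_force: [-0.9, 0.6, -0.7]
width: 0.45
grip_force: 40.6
```

Call:
drive_tool([
  [0, 0, 0, 0, 0, 0.001, 0],
  [0, 0, 0, 0, 0, 0, 0],
  [0, 0, 0, 0, 0, 0, 0],
])

```text
time: 47.8
tool_pos: [0.5848, 0.0375, 0.0572]
tcp_rot: [-1.972, -2.445, 0.0]
wrist_force: [-0.6, 0.5, 0.0]
width: 0.451
grip_force: 40.6
```

Call:
drive_tool([
  [0, 0, 0, 0, 0, 0.001, 0],
  [0, 0, 0, 0, 0, 0, 0],
  [0, 0, 0, 0, 0, 0, 0],
])

```text
time: 48.05
tool_pos: [0.585, 0.0375, 0.0571]
tcp_rot: [1.972, 2.445, -0.0]
wrist_force: [-2.8, -1.0, 5.8]
width: 0.445
grip_force: 41.2
```

Contact; release, rise, turn to the herb jar's yaw (−105° about tool z).

Call:
drive_tool([
  [0, 0, 0, 0, 0, 0, 1],
  [0, 0, 0, 0, 0, 0, 1],
  [0, 0, 0, 0, 0, 0, 1],
  [0, 0, 0, 0, 0, 0, 1],
  [0, 0, 0, 0, 0, -0.03, 1],
  [0, 0, 0, 0, 0, -0.04, 1],
  [0, 0, 0, 0, 0, -0.04, 1],
  [0, 0, 0, 0, 0, -0.035, 1],
])

```text
time: 48.72
tool_pos: [0.585, 0.0375, 0.2033]
tcp_rot: [1.972, 2.445, 0.001]
wrist_force: [0.5, -0.2, -0.1]
width: 0.996
grip_force: 0.0
```

Call:
drive_tool([
  [0, 0, -7, 0, 0, 0, 1],
  [0, 0, -7, 0, 0, 0, 1],
  [0, 0, -7, 0, 0, 0, 1],
  [0, 0, -7, 0, 0, 0, 1],
  [0, 0, -7, 0, 0, 0, 1],
  [0, 0, -7, 0, 0, 0, 1],
  [0, 0, -7, 0, 0, 0, 1],
  [0, 0, -7, 0, 0, 0, 1],
])

```text
time: 49.38
tool_pos: [0.5848, 0.0376, 0.201]
tcp_rot: [-0.584, -3.087, -0.0]
wrist_force: [-0.4, -0.2, -0.5]
width: 1.005
grip_force: 0.0
```

Call:
drive_tool([
  [0, 0, -7, 0, 0, 0, 1],
  [0, 0, -7, 0, 0, 0, 1],
  [0, 0, -7, 0, 0, 0, 1],
  [0, 0, -7, 0, 0, 0, 1],
  [0, 0, -7, 0, 0, 0, 1],
  [0, 0, -7, 0, 0, 0, 1],
  [0, 0, -7, 0, 0, 0, 1],
  [0, 0, 0, 0, 0, 0, 1],
])

```text
time: 50.05
tool_pos: [0.5848, 0.0375, 0.201]
tcp_rot: [0.744, -3.052, -0.0]
wrist_force: [0.4, -0.0, -0.2]
width: 0.999
grip_force: 0.0
```

```bash
python3 - <<'E'
from h import *
plan(((.4908,.4251),.2,117.3))
E
```

```text
t 50.0 tcp [0.5848 0.0375 0.201 ] yaw 117.4 tilt 0.01 F [ 0.4 -0.  -0.2] w 0.999 g 0.0 q [ 0.02  0.12  1.83  0.    1.19 -2.03]
(0.4908, 0.4251) turn 0.1 (1 x 0.08) shift [-0.0942  0.3875  0.001 ] = 11 x [-0.0086  0.0352  0.0001]
```

Call:
drive_tool([
  [0, 0, 0.1, -0.004, 0.018, 0, 1],
  [0, 0, 0, -0.0083, 0.034, 0, 1],
  [0, 0, 0, -0.0083, 0.034, 0, 1],
  [0, 0, 0, -0.0083, 0.034, 0, 1],
  [0, 0, 0, -0.0083, 0.034, 0, 1],
  [0, 0, 0, -0.0083, 0.034, 0, 1],
  [0, 0, 0, -0.0083, 0.034, 0, 1],
  [0, 0, 0, -0.0083, 0.034, 0, 1],
])

```text
time: 50.72
tool_pos: [0.5228, 0.2953, 0.2013]
tcp_rot: [-0.73, 3.055, 0.0]
wrist_force: [1.7, -0.4, 0.1]
width: 0.999
grip_force: 0.0
```

Call:
drive_tool([
  [0, 0, 0, -0.0083, 0.034, 0, 1],
  [0, 0, 0, -0.0083, 0.034, 0, 1],
  [0, 0, 0, -0.0083, 0.034, 0, 1],
  [0, 0, 0, -0.0055, 0.021, 0, 1],
  [0, 0, 0, -0.002, 0.0085, 0, 1],
  [0, 0, 0, 0, 0, 0.02, 1],
  [0, 0, 0, 0, 0, 0.03, 1],
  [0, 0, 0, 0, 0, 0.01, 1],
])

```text
time: 51.38
tool_pos: [0.4906, 0.4238, 0.1373]
tcp_rot: [0.732, -3.05, 0.004]
wrist_force: [-0.7, -0.9, -1.7]
width: 1.004
grip_force: 0.0
```

Call:
drive_tool([
  [0, 0, 0, 0, 0, 0, 1],
  [0, 0, 0, 0, 0, 0, 1],
  [0, 0, 0, 0, 0, 0, 1],
])

```text
time: 51.63
tool_pos: [0.4933, 0.4256, 0.1427]
tcp_rot: [-0.734, 3.053, 0.001]
wrist_force: [0.2, -1.2, 0.6]
width: 1.004
grip_force: 0.0
```

```bash
python3 - <<'E'
from h import *
plan(((.4908,.4251),.0582,117.3))
E
```

```text
t 51.6 tcp [0.4933 0.4256 0.1427] yaw 117.0 tilt 0.11 F [ 0.2 -1.2  0.6] w 1.004 g 0.0 q [ 0.67  0.28  1.75 -0.    1.11 -1.37]
(0.4908, 0.4251) turn -0.3 (1 x -0.27) shift [0.0025 0.0008 0.0845] = 3 x [0.0008 0.0003 0.0282]
```

Call:
drive_tool([
  [0, 0, -0.3, 0.002, 0.0005, 0.02, 1],
  [0, 0, 0, 0, 0, 0.03, 1],
  [0, 0, 0, 0, 0, 0.02, 1],
  [0, 0, 0, 0, 0, 0.011, 1],
  [0, 0, 0, 0, 0, 0.003, 1],
  [0, 0, 0, 0, 0, 0, 1],
  [0, 0, 0, 0, 0, 0, 1],
  [0, 0, 0, 0, 0, 0, 1],
])

```text
time: 52.3
tool_pos: [0.4918, 0.4261, 0.0595]
tcp_rot: [-0.743, 3.049, 0.002]
wrist_force: [0.0, -0.2, -0.2]
width: 1.001
grip_force: 0.0
```

Call:
drive_tool([
  [0, 0, 0, 0, 0, 0, 0],
  [0, 0, 0, 0, 0, 0, 0],
  [0, 0, 0, 0, 0, 0, 0],
  [0, 0, 0, 0, 0, 0, 0],
  [0, 0, 0, 0, 0, 0, 0],
  [0, 0, 0, 0, 0, 0, 0],
])

```text
time: 52.8
tool_pos: [0.4908, 0.4252, 0.0581]
tcp_rot: [-0.744, 3.051, 0.0]
wrist_force: [0.5, -1.9, 4.4]
width: 0.504
grip_force: 40.6
```

Call:
drive_tool([
  [0, 0, 0, 0, 0, -0.005, 0],
  [0, 0, 0, 0, 0, -0.02, 0],
  [0, 0, 0, 0, 0, -0.035, 0],
  [0, 0, 0, 0, 0, -0.035, 0],
  [0, 0, 0, 0, 0, -0.035, 0],
  [0, 0, 0, 0, 0, -0.025, 0],
  [0, 0, 0, 0, 0, -0.01, 0],
  [0, 0, 0, 0, 0, 0, 0],
])

```text
time: 53.47
tool_pos: [0.4917, 0.4263, 0.2258]
tcp_rot: [-0.743, 3.047, 0.004]
wrist_force: [0.2, -0.2, -0.3]
width: 0.501
grip_force: 40.9
```

```bash
python3 - <<'E'
from h import *
plan(((.6205,.1077),.215,117.3),((.6205,.1077),.0662,117.3))
E
```

```text
t 53.5 tcp [0.4917 0.4263 0.2258] yaw 117.4 tilt 0.35 F [ 0.2 -0.2 -0.3] w 0.501 g 40.9 q [ 0.68  0.22  1.67  0.    1.25 -1.37]
(0.6205, 0.1077) turn 0.1 (1 x 0.11) shift [ 0.0317 -0.3422  0.0108] = 10 x [ 0.0032 -0.0342  0.0011]
(0.6205, 0.1077) turn -0.0 (0 x -0.00) shift [0.     0.     0.1488] = 4 x [0.     0.     0.0372]
```

Call:
drive_tool([
  [0, 0, 0, 0.001, -0.016, 0, 0],
  [0, 0, 0, 0.0025, -0.028, 0, 0],
  [0, 0, 0, 0.003, -0.034, 0, 0],
  [0, 0, 0, 0.003, -0.034, 0, 0],
  [0, 0, 0, 0.003, -0.034, 0, 0],
  [0, 0, 0, 0.003, -0.034, 0, 0],
  [0, 0, 0, 0.003, -0.034, 0, 0],
  [0, 0, 0, 0.003, -0.034, 0, 0],
])

```text
time: 54.13
tool_pos: [0.5838, 0.1921, 0.2182]
tcp_rot: [0.743, -3.046, 0.001]
wrist_force: [0.6, 0.5, -0.8]
width: 0.508
grip_force: 40.9
```

Call:
drive_tool([
  [0, 0, 0, 0.003, -0.034, 0, 0],
  [0, 0, 0, 0.003, -0.034, 0, 0],
  [0, 0, 0, 0.002, -0.0176, 0, 0],
  [0, 0, 0, 0.001, -0.008, 0, 0],
  [0, 0, 0, 0, 0, 0, 0],
  [0, 0, 0, 0, 0, 0.02, 0],
  [0, 0, 0, 0, 0, 0.03, 0],
  [0, 0, 0, 0, 0, 0.03, 0],
])

```text
time: 54.8
tool_pos: [0.6203, 0.1091, 0.1415]
tcp_rot: [-0.745, 3.051, 0.001]
wrist_force: [-0.0, -0.3, -1.3]
width: 0.506
grip_force: 41.0
```

Call:
drive_tool([
  [0, 0, 0, 0, 0, 0.03, 0],
  [0, 0, 0, 0, 0, 0.02, 0],
  [0, 0, 0, 0, 0, 0.01, 0],
  [0, 0, 0, 0, 0, 0, 0],
  [0, 0, 0, 0, 0, 0, 0],
  [0, 0, 0, 0, 0, 0, 0],
])

```text
time: 55.3
tool_pos: [0.6217, 0.1085, 0.0839]
tcp_rot: [-0.745, 3.049, -0.0]
wrist_force: [1.2, 0.7, -1.0]
width: 0.5
grip_force: 41.0
```

```bash
python3 - <<'E'
from h import *
plan(((.6205,.1077),.0661,117.3))
E
```

```text
t 55.3 tcp [0.6217 0.1085 0.0839] yaw 117.5 tilt 0.15 F [ 1.2  0.7 -1. ] w 0.500 g 41.0 q [ 0.13  0.31  1.84  0.    0.99 -1.92]
(0.6205, 0.1077) turn 0.2 (1 x 0.15) shift [ 0.0015 -0.0002  0.0178] = 1 x [ 0.0015 -0.0002  0.0178]
```

Call:
drive_tool([
  [0, 0, 0, 0.001, 0, 0.008, 0],
  [0, 0, 0, 0, 0, 0.005, 0],
  [0, 0, 0, 0, 0, 0.002, 0],
  [0, 0, 0, 0, 0, 0, 0],
  [0, 0, 0, 0, 0, 0, 0],
  [0, 0, 0, 0, 0, 0, 0],
])

```text
time: 55.8
tool_pos: [0.6198, 0.1072, 0.0675]
tcp_rot: [-0.744, 3.052, -0.0]
wrist_force: [0.7, -0.1, -1.7]
width: 0.505
grip_force: 41.0
```

Call:
drive_tool([
  [0, 0, 0, 0, 0, 0.001, 0],
  [0, 0, 0, 0, 0, 0, 0],
  [0, 0, 0, 0, 0, 0, 0],
])

```text
time: 56.05
tool_pos: [0.6197, 0.1073, 0.0664]
tcp_rot: [-0.744, 3.052, -0.0]
wrist_force: [-0.6, -0.2, -0.7]
width: 0.504
grip_force: 41.0
```

Call:
drive_tool([
  [0, 0, 0, 0, 0, 0.001, 0],
  [0, 0, 0, 0, 0, 0, 0],
  [0, 0, 0, 0, 0, 0, 0],
])

```text
time: 56.3
tool_pos: [0.62, 0.1073, 0.0661]
tcp_rot: [-0.744, 3.051, -0.0]
wrist_force: [-1.3, 0.3, 2.9]
width: 0.503
grip_force: 41.1
```

Contact; release, rise and retreat towards +y, then look.

Call:
drive_tool([
  [0, 0, 0, 0, 0, 0, 1],
  [0, 0, 0, 0, 0, 0, 1],
  [0, 0, 0, 0, 0, 0, 1],
  [0, 0, 0, 0, 0, 0, 1],
  [0, 0, 0, 0, 0, -0.03, 1],
  [0, 0, 0, 0, 0, -0.04, 1],
  [0, 0, 0, 0, 0, -0.04, 1],
  [0, 0, 0, 0, 0, -0.035, 1],
])

```text
time: 56.97
tool_pos: [0.6197, 0.1073, 0.2123]
tcp_rot: [-0.744, 3.052, -0.0]
wrist_force: [1.0, 0.2, 0.5]
width: 0.998
grip_force: 0.0
```

Call:
drive_tool([
  [0, 0, 0, 0, 0.03, 0, 1],
  [0, 0, 0, 0, 0.035, 0, 1],
  [0, 0, 0, 0, 0.035, 0, 1],
  [0, 0, 0, 0, 0.035, 0, 1],
  [0, 0, 0, 0, 0.035, 0, 1],
  [0, 0, 0, 0, 0.035, 0, 1],
  [0, 0, 0, 0, 0.035, 0, 1],
  [0, 0, 0, 0, 0.035, 0, 1],
])

```text
time: 57.63
tool_pos: [0.492, 0.3527, 0.2102]
tcp_rot: [-0.744, 3.052, 0.0]
wrist_force: [0.7, 0.7, -0.9]
width: 1.001
grip_force: 0.0
```

Call:
drive_tool([
  [0, 0, 0, 0, 0.035, 0, 1],
  [0, 0, 0, 0, 0.035, 0, 1],
  [0, 0, 0, 0, 0.02, 0, 1],
  [0, 0, 0, 0, 0, 0, 1],
  [0, 0, 0, 0, 0, 0, 1],
  [0, 0, 0, 0, 0, 0, 1],
  [0, 0, 0, 0, 0, 0, 1],
  [0, 0, 0, 0, 0, 0, 1],
])

```text
time: 58.3
tool_pos: [0.4523, 0.4302, 0.2102]
tcp_rot: [0.742, -3.053, 0.0]
wrist_force: [-0.8, -0.8, -0.4]
width: 1.001
grip_force: 0.0
```

```bash
python3 - <<'E'
from h import *
np.set_printoptions(precision=4,suppress=True)
p=read_camera("top");o=cv2.imread("pics/top0.png")
a=cv2.resize(p["color"][108:248,262:352],None,fx=4,fy=4,interpolation=cv2.INTER_CUBIC)[:,:,::-1]
b=cv2.resize(o[108:248,262:352],None,fx=4,fy=4,interpolation=cv2.INTER_CUBIC)
cv2.imwrite("pics/s8.png",np.hstack([b,a]))
for m in masks_of(p,"sauce_cup")[:3]:
    k,_=cv2.findContours(m["mask"].astype(np.uint8),0,1);e,s,_=cv2.fitEllipse(max(k,key=len));print(m["score"],e,s,at_z(p,[e],.065)[0])
# image shift start->now round each lid
g0=cv2.cvtColor(o,cv2.COLOR_BGR2GRAY);g1=cv2.cvtColor(p["color"],cv2.COLOR_RGB2GRAY)
for n,(u,v) in dict(herb=(303,153),red=(327,166),salt=(344,146)).items():
    r=cv2.matchTemplate(g1[v-16:v+17,u-16:u+17],g0[v-9:v+10,u-9:u+10],cv2.TM_CCOEFF_NORMED);_,s,_,l=cv2.minMaxLoc(r);print(n,s,l[0]-7,l[1]-7)
E
```

```text
0.83 (288.9910888671875, 205.27450561523438) (19.765663146972656, 19.91693687438965) [0.4666 0.1462 0.065 ]
0.73 (383.8352355957031, 157.55905151367188) (19.385263442993164, 21.275754928588867) [ 0.6157 -0.1391  0.065 ]
0.21 (292.5289306640625, 209.06517028808594) (43.672637939453125, 51.64960479736328) [0.4555 0.1354 0.065 ]
herb 0.8084622621536255 0 0
red 0.980226993560791 0 0
salt 0.993890106678009 0 0
```

View pics/s8.png

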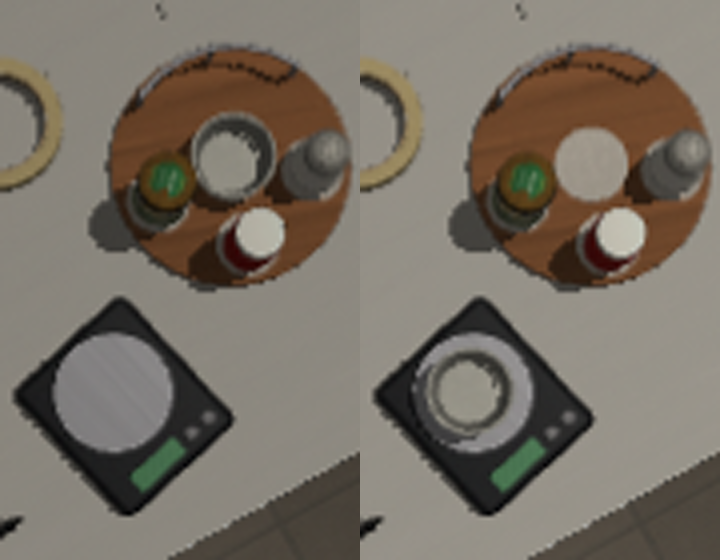

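```bash
python3 -c "
from workcell import workorder
print(workorder.finish_job())"
```

```text
the job is handed in; nothing more can be done
None
```

The job is handed in: the cup stands on the scale about 3 mm from the plate's centre, and all three condiments are back upright on the stand with no visible shift from their starting places, at about 58 s of the 134 s allowed; no verdict came back.

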